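# Pack and wedge the last side of a mosaic tray

## Task

The last wooden side of the mosaic tray stands loose in the gluing jig: stand as many plywood slips as it takes upright on the jig's base, side by side in the middle of the gap between that side and the bevelled cleat, and leave any slip you do not need away from the jig. Then push the wedge down between the slips and the cleat, flat face to the slips, until you feel it bite and the side sits tight against the tray and in line with it. Finish while still holding the wedge and pressing it down firmly, because the glue has to grab, and leave the glue bottle and the jar where they stand.

Things in the scene. Friction and masses are not known exactly. Their poses are not given: they have to be found in the camera images.
- jig: Fixed plywood gluing jig, base 270 x 230 x 12 mm (its x runs from -105 to +165 mm). Origin: at table height under the middle of the joint, i.e. in the plane of the tray's two front end faces; base top 12 mm above it. +x points into the tray, away from the cleat; y runs along the joint and the gap; z up. A raised fence behind the tray, x from 132 mm.
- tray: The tray being made, fixed in the jig: 180 mm along y, 132 mm deep, sides 44 mm high and 12 mm thick, mosaic on its floor, its front side missing. Origin: as the jig's, but on the base top (12 mm up); same axes. The two ends of its sides and its floor's front edge lie in the plane x = 0.
- edging: The loose last side of the tray: wooden strip 180 mm long (y), 12 mm thick (x), 44 mm high, about 70 g, standing on the jig's base a few mm off the tray. Origin: centre of its underside; axes as the jig's. When home its origin is at jig x = -6 mm, y = 0 (within 6 mm), z = 12 mm.
- edging_left (a point): Point on the edging's tray-side face, 85 mm towards +y of its middle, half way up; at jig x = 0 when home.
- edging_right (a point): The same, 85 mm towards -y.
- cleat: Fixed wooden cleat across the jig, 90 mm long (y), 44 mm high, 52 mm deep (to -x), bolted nearer or farther each time. Origin: on the base top at the foot of its bevelled face, mid length; axes as the jig's. That face looks to +x and leans back, 0.32 mm to -x per mm of height (14 mm at the top). Gap at the base with the edging home: -(its jig x) - 12 mm, 12.5 to 28 mm.
- caddy: Fixed wooden caddy block 200 x 60 x 40 mm (its x from -85 to +115 mm) with slots 30 mm deep whose floor is 10 mm above the table. Along its x, at y = 0: the wedge's origin at -35 mm, slips at +22, +58 and +94 mm. Origin at table height.
- slip0: Plywood packing slip 9 mm thick (x), 40 mm wide (y), 76 mm tall (z), 22 g, standing in the caddy. Origin: centre of its underside. Standing in the gap it rises 32 mm above edging and cleat, to be held there across its 40 mm width, with the fingers staying above edging and cleat.
- slip1: Second slip, the same.
- slip2: Third slip, the same (one or two are needed, depending on the gap).
- wedge: Wooden wedge, tip down in the caddy: 78 mm tall, 50 mm wide (y, wider than the slips so that fingers pass outside them), 60 g. Origin: bottom edge of its flat upright face, mid width; that face looks to +x, the bevelled one to -x. Thickness 12 mm at the tip, +0.32 mm per mm of height, 37 mm at the head. Pressed down with P newtons in the gap it squeezes the joint with roughly P/2.
- wedge_head (a point): Centre of the wedge's top face, 78 mm above its tip. With a gap g left at the base between slips and cleat the wedge bites with its tip (12 mm - g) / 0.32 above the base: this should come out between about 2 and 35 mm; at 0 or less it stands loose on the base and one more slip is needed.
- glue: White glue bottle, 56 mm diameter, 150 mm tall, bystander.
- jar: Glass jar, 64 mm diameter, 75 mm tall, bystander.
Not all that is in view belongs to the job. Leave any purple or yellow look-alike of the wedge alone.

How it is judged:
By the outcome, as a careful person would: the job done as asked, in the order asked, and still so for the second after the job is handed in, while the arm keeps its last pose, push and grip.
It also fails if it takes over 72 s, if anything falls off the work surface, if the arm or the gripper's body presses on something with over 40 N, if the wrist force passes 120 N, or if a joint passes its speed limit or range.

## Robot

A 6-joint arm with a two-finger parallel gripper is mounted at the origin on the work surface. World frame = base frame: x ahead of the robot, y to its left, z up, the work surface at z = 0. Lengths are in m, angles in rad, forces in N, time in s.
With the tool pointing down it reaches from about 0.225 to 0.875 m from the base axis. Payload 3.4 kg.
Tool frame: the origin (TCP) lies midway between the tips of the shut fingers; the grasp point (between the pads) lies 19 mm behind it; z points along the fingers, y is the line along which they close (so a half turn about z gives the same grasp; the last joint's range is limited). The gripper opens to 85 mm and grips with 20 to 120 N. Pads are 22 mm wide; open, the fingers measure 114 mm over their backs; the gripper's body (76 mm by 85 mm) begins 54 mm behind the grasp point. The pads swing forward as they close: fully open they stand 13 mm farther back than shut.
Start: joints at [-1.238, 0.276, 1.505, -0, 1.361, -0.121], TCP at [0.252, -0.517, 0.231] pointing down, gripper open.
Joint ranges: [-2.89, 2.89], [-0.75, 2.08], [0.22, 2.7], [-1.18, 4.32], [0.11, 2.71], [-2.7, 2.7]. Speed limits (rad/s): [2.57, 2.57, 3.14, 3.14, 3.14, 3.14].

## Interface

Orientations are given as a unit quaternion [w, x, y, z].
In Python, from rig import * gives the robot as it stands.
- The arm moves only by the tool apply_moves, never from a script. Its argument "steps" is one flat list of numbers, 4 for each row, row after row: the shift along the world's x, y, z in cm, then the turn about the world's z in degrees. A call has 1 to 8 rows; each row is the pose to reach, as a shift and turn from the pose commanded when the call began; what a row does not reach only later rows make up. A row lasts 1/12 s, in which the tool goes at most 41.7 mm and 7.16 degrees, less where a joint would pass 70% of its speed; a pose out of reach is approached as far as the arm can. A call with a gripper value outside its range is refused whole. "jaw" is the closure in counts, from 0 (fully open) to 255 (shut), set as the call begins (left out, the last holds). The fingers move at their own pace and stop on an object; "newtons" is the grip in N (left out, the last holds). Time passes only in rows, so rows that repeat a pose let the fingers close. It gives the time, the measured TCP pose, the force, the opening and the grip force at its end, in the units of the state.
- get_state(): the state, without advancing time (a new reading comes with each control period).
- get_image(name): name is "side" or "top" or "wrist"; returns the picture (420x560x3 uint8, red, green, blue); there is no depth.
- calibration(name): a dict with "fx", "fy", "cx", "cy" (pixels), "xyz" and "rotation" of the camera in the world. Camera axes: x right, y up, looking along -z (the intrinsics and any distortion apply to the point x, -y, -z); pixel columns grow to the right and rows downward; lengths in m; the calibration is good to about 2 mm. A picture is of the moment at which its call begins: read the wrist's pose just before it. calibration takes no time and is no camera call; for the wrist camera it gives the pose at the moment of the call.
- sign_off(): hands the job in; it is judged then, once.
The state is a dict: "clock": time; "qpos": joint angles; "qd": joint speeds; "effort": joint torques, N m; "position": TCP position; "ee_rot": TCP orientation; "contact_force": force on the tool from outside, world axes, zero at the start; "moment": the same for the moment, N m; "width": finger opening in m; "gripper_force": force on a finger pad.
Only numpy, scipy, OpenCV 4.12 (cv2) and the standard library are available. Lean on these libraries where they do the work, as an engineer would, in place of code of your own. Each camera call takes 0.05 s, during which the arm holds its last target. There are 200 camera calls.

## Working session

There is one attempt and no reset: what is moved stays moved. The work goes in short steps, Python scripts to look and compute and a tool call to move; the robot and the scene stay as the last step left them, time stands still between calls to the robot, and variables do not carry over. Pictures are saved under pics/ and viewed, at most 10 in all, crops included, and the job is handed in when it is done.

Besides the shell and the picture viewer there is one more tool, called after "Emit:" in YAML: its name, and indented under it one key for each argument. apply_moves: Moves the arm, as the interface text tells. Its arguments: {"type":"object","properties":{"steps":{"type":"array","items":{"type":"number"}},"jaw":{"type":"number"},"newtons":{"type":"number"}},"required":["steps"]}

```bash
ls; mkdir -p pics
python3 - <<'E'
from rig import *
import cv2,json
s=get_state();print(s)
for n in ("top","side","wrist"):
    im=get_image(n);cv2.imwrite(f"pics/{n}0.png",im[...,::-1])
    print(n,calibration(n))
E
```

```text
pics
{'clock': 0.0, 'qpos': array([-1.23801005e+00,  2.76593709e-01,  1.50614735e+00,  1.03119186e-05,
        1.36069965e+00, -1.21009420e-01]), 'qd': array([ 0.00128528, -0.00170857, -0.00020434,  0.00142345,  0.00127903,
       -0.00088571]), 'effort': array([ 1.13171245e-03, -4.16767788e+01, -2.45801729e+01, -1.86185766e-04,
        1.07871147e-02,  2.94698452e-05]), 'position': array([ 0.25188602, -0.51629731,  0.23043478]), 'ee_rot': array([-9.19386021e-04,  9.74368757e-01,  2.24954820e-01, -9.26478433e-05]), 'contact_force': array([-0.85623694, -0.66400142, -0.42546298]), 'moment': array([-0.01173674,  0.02816145,  0.01849445]), 'gripper_force': 0.0, 'width': 0.0850759547051751}
top {'fx': 448.8393953283382, 'fy': 448.8393953283382, 'cx': 279.9488240278049, 'cy': 204.32747013276443, 'xyz': array([ 0.43640358, -0.02970509,  1.18805105]), 'rotation': array([-0.70550819, -0.02891594,  0.04683757,  0.7065609 ])}
side {'fx': 496.6961146478176, 'fy': 496.6961146478176, 'cx': 279.323434748042, 'cy': 210.49461865061068, 'xyz': array([ 0.14190696, -0.70100602,  0.89321396]), 'rotation': array([ 0.88805469,  0.36663042, -0.09782772, -0.25955874])}
wrist {'fx': 339.88062064331893, 'fy': 339.88062064331893, 'cx': 282.01841282155834, 'cy': 214.94392422195588, 'xyz': array([ 0.32383669, -0.47954524,  0.37375612]), 'rotation': array([ 0.83703252, -0.13583518,  0.08534857, -0.52310704])}
```

View pics/top0.png

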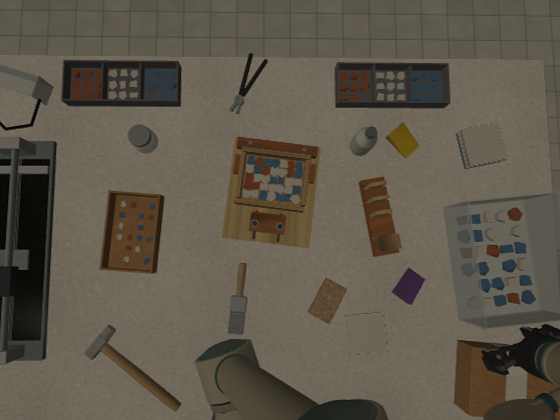

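View pics/side0.png

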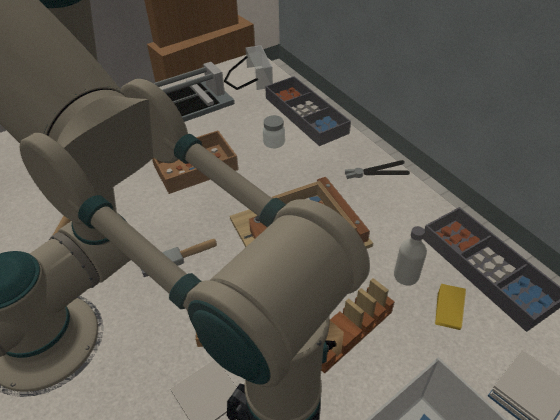

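Top view: the jig is at about (271,190), with its cleat at (267,223). The caddy is at (379,216), with three slips at (373,183), (376,195), (380,211) and the wooden wedge at (388,242). Things that could be mistaken for the wedge are the purple block (408,286), the yellow block (403,140) and the cork-like block (327,300). I choose the wood-coloured one in the caddy and will check it in a crop.

```bash
cat > h.py <<'E'
import numpy as np, cv2
from scipy.spatial.transform import Rotation as R
def rot(q): return R.from_quat([q[1],q[2],q[3],q[0]]).as_matrix()
def ray(c,uv):
    uv=np.atleast_2d(uv).astype(float)
    d=np.c_[(uv[:,0]-c['cx'])/c['fx'],-(uv[:,1]-c['cy'])/c['fy'],-np.ones(len(uv))]
    return np.array(c['xyz']),d@rot(c['rotation']).T
def onz(c,uv,z):
    o,d=ray(c,uv); return o+d*((z-o[2])/d[:,2])[:,None]
def proj(c,P):
    p=(np.atleast_2d(P)-c['xyz'])@rot(c['rotation'])
    return np.c_[c['cx']+c['fx']*p[:,0]/-p[:,2],c['cy']-c['fy']*p[:,1]/-p[:,2]]
E
python3 - <<'E'
import cv2,numpy as np
from rig import *
from h import *
im=cv2.imread('pics/top0.png')
a=cv2.resize(im[130:260,215:415],(800,520),interpolation=cv2.INTER_CUBIC)
cv2.imwrite('pics/crop1.png',cv2.convertScaleAbs(a,alpha=1.5))
c=calibration('top')
print(onz(c,[[238,138],[318,147],[309,247],[223,238]],.012).round(3))
print(onz(c,[[361,181],[384,177],[399,252],[374,256]],.04).round(3))
cw=calibration('wrist');s=get_state();T=rot(s['ee_rot'])
print('cam in tool',T.T@(cw['xyz']-s['position']));print(T.T@rot(cw['rotation']));print(T)
E
```

```text
[[ 0.741  0.052  0.012]
 [ 0.717 -0.162  0.012]
 [ 0.451 -0.135  0.012]
 [ 0.475  0.089  0.012]]
[[ 0.621 -0.27   0.04 ]
 [ 0.632 -0.33   0.04 ]
 [ 0.437 -0.364  0.04 ]
 [ 0.427 -0.299  0.04 ]]
cam in tool [ 0.08081128 -0.00184895 -0.14310089]
[[-2.36298666e-04  9.48459365e-01  3.16898687e-01]
 [ 9.99999768e-01  4.26635037e-04 -5.31234088e-04]
 [-6.39054029e-04  3.16898488e-01 -9.48459245e-01]]
[[ 8.98798651e-01  4.38361506e-01 -4.18039832e-04]
 [ 4.38361650e-01 -8.98797650e-01  1.35973277e-03]
 [ 2.20321285e-04 -1.40537861e-03 -9.99998988e-01]]
```

View pics/crop1.png

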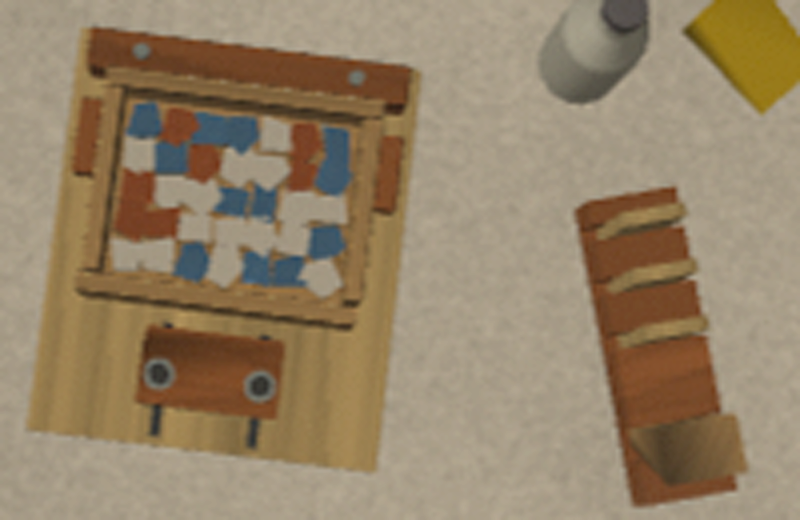

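The crop confirms the wooden wedge in the caddy at crop (690,450), with its flat face towards the slips, and three slips at crop (640,220), (650,273), (660,330). The yellow block is separate at (755,50). In the jig the edging's front edge runs from (78,290) to (352,325), and the cleat is at (210,370). Next I move over the caddy for a close look.

Emit:
apply_moves:
  steps: [22, 19, 3, -17, 22, 19, 3, -17, 22, 19, 3, -17, 22, 19, 3, -17, 22, 19, 3, -17, 22, 19, 3, -17, 22, 19, 3, -17, 22, 19, 3, -17]

```text
clock: 0.82
position: [0.4768, -0.3221, 0.2619]
ee_rot: [-0.001, 0.997, 0.081, 0.002]
contact_force: [-0.3, -0.9, 0.5]
width: 0.0855
gripper_force: 0.0
```

Run:
```python
from rig import *
from h import *
import pickle
c=calibration('wrist');im=get_image('wrist');s=get_state()
cv2.imwrite('pics/w1.png',cv2.convertScaleAbs(im[...,::-1],alpha=1.4));pickle.dump(c,open('w1.pkl','wb'))
print(s['clock'],s['position'],rot(s['ee_rot'])[:,0],np.abs(s['qd']).max())
cx=np.array([.987,.16,0]);cy=np.array([-.16,.987,0]);o=np.array([.516,-.318,0])
print(proj(c,[o+k*cx+[0,0,.087] for k in(-.035,.022,.058,.094)]).round())
```

```text
0.8667 [ 0.47530097 -0.32360099  0.26154422] [0.9867977  0.16194297 0.00218398] 0.06695730384810172
[[286. 186.]
 [286. 125.]
 [287.  82.]
 [287.  36.]]
```

View pics/w1.png

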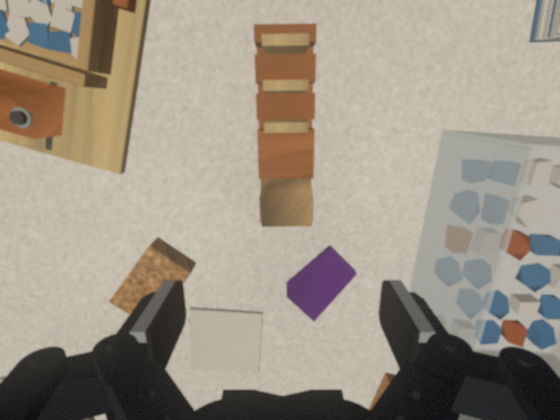

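The wrist view shows the caddy running from (285,30) to (287,225), with slip tops at about (286,127), (286,86), (285,40) and the wedge head at (287,202). The purple block is at (321,283) and the cork at (153,275). I'll measure these, then look at the jig.

Run:
```python
from h import *
import pickle
c=pickle.load(open('w1.pkl','rb'));im=cv2.imread('pics/w1.png').astype(int)
for u,v in((286,127),(286,86),(285,40),(287,190),(285,105),(287,150),(287,215)): print((u,v),im[v,u])
b,g,r=im[...,0],im[...,1],im[...,2]
m=((g>0.65*r)&(r-b>30)).astype(np.uint8)
m[:,:240]=0;m[:,330:]=0;m[235:]=0
m=cv2.morphologyEx(m,cv2.MORPH_OPEN,np.ones((2,2),np.uint8))
n,l,st,ce=cv2.connectedComponentsWithStats(m)
for i in range(1,n):
    if st[i,4]>60: print(st[i],ce[i].round(1),onz(c,ce[i],.086).round(4), cv2.minAreaRect(np.argwhere(l==i)[:,::-1].astype(np.float32)))
# caddy outline (red-brown)
m2=((g<0.65*r)&(r-b>25)).astype(np.uint8);m2[:,:240]=0;m2[:,330:]=0;m2[240:]=0
p=np.argwhere(m2)[:,::-1]
for v in (60,70,100,110,145,155,170):
    q=p[p[:,1]==v][:,0]; print(v,q.min(),q.max(),onz(c,[[q.min(),v],[q.max()+1,v]],.04).round(4).tolist())
```

```text
(286, 127) [108 153 178]
(286, 86) [109 154 176]
(285, 40) [112 155 179]
(287, 190) [ 78 111 137]
(285, 105) [ 63  95 144]
(287, 150) [ 66 104 155]
(287, 215) [ 80 112 136]
[  254    24    64   204 11713] [286.3 122.3] [[ 0.5396 -0.3141  0.086 ]] ((285.5, 125.5), (203.0, 63.0), 90.0)Traceback (most recent call last):
  File "<stdin>", line 16, in <module>
    return umr_minimum(a, axis, None, out, keepdims, initial, where)
ValueError: zero-size array to reduction operation minimum which has no identity
```

Emit:
apply_moves:
  steps: [0, 29, 0, -15, 0, 29, 0, -15, 0, 29, 0, -15, 0, 29, 0, -15, 0, 29, 0, -15, 0, 29, 0, -15, 0, 29, 0, -15, 0, 29, 0, -15]

```text
clock: 1.53
position: [0.4704, -0.031, 0.2612]
ee_rot: [-0.002, 0.999, -0.05, -0.001]
contact_force: [-0.1, -0.8, -0.9]
width: 0.0854
gripper_force: 0.0
```

Run:
```python
from rig import *
from h import *
import pickle
c=calibration('wrist');im=get_image('wrist');s=get_state()
pickle.dump((c,im),open('w2.pkl','wb'))
print(s['clock'],s['position'],rot(s['ee_rot'])[:,0],np.abs(s['qd']).max())
a=im[80:290,140:420,::-1]
cv2.imwrite('pics/w2.png',cv2.convertScaleAbs(cv2.resize(a,None,fx=2.8,fy=2.8,interpolation=cv2.INTER_CUBIC),alpha=1.4))
```

```text
1.5833 [ 0.47100599 -0.03447403  0.26121423] [ 9.95035510e-01 -9.95172173e-02 -8.10379782e-04] 0.0671269766046003
```

View pics/w2.png

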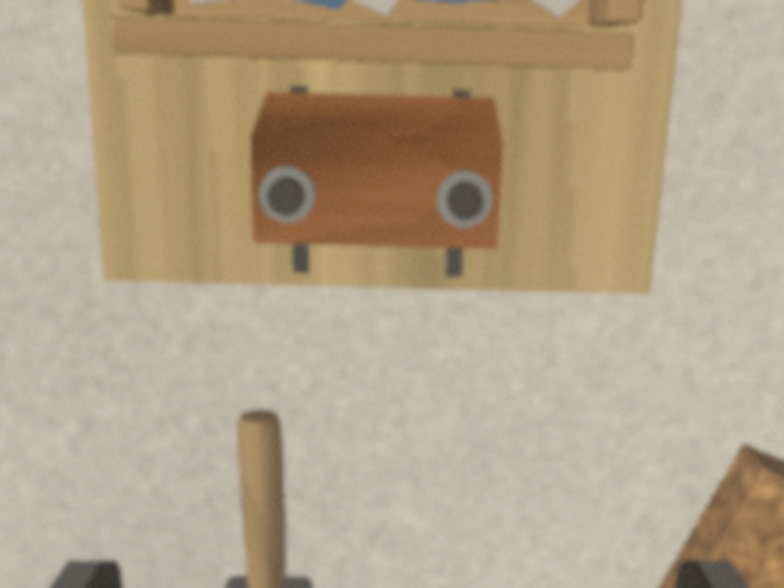

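The crop shows the edging strip, with its front edge from (114,52) to (632,69), and the bevelled cleat, with its foot from (266,93) to (492,99) and its top front edge from (253,135) to (501,142). A tray end is at (615,20). The jig's front corners are at (105,280) and (650,292). I'll refine these edges by gradient.

Run:
```python
from h import *
import pickle
c,im=pickle.load(open('w2.pkl','rb'))
g=cv2.cvtColor(im,cv2.COLOR_RGB2GRAY).astype(float);g=cv2.GaussianBlur(g,(5,1),0)
sat=cv2.GaussianBlur(im[...,0].astype(float)-im[...,2],(5,1),0)
def edges(name,a,b,z,ch,n=12,w=4):
    a=np.array(a)/2.8+[140,80];b=np.array(b)/2.8+[140,80];P=[]
    for t in np.linspace(.06,.94,n):
        u,v=a+(b-a)*t;u=int(round(u));vs=np.arange(int(v)-w,int(v)+w+1)
        d=np.abs((ch[vs+1,u]-ch[vs-1,u]));i=d.argmax()
        wts=d[max(0,i-1):i+2]
        P.append((u,(vs[max(0,i-1):i+2]*wts).sum()/wts.sum()))
    X=onz(c,P,z)[:,:2]
    k=np.polyfit(X[:,1],X[:,0],1);r=X[:,0]-np.polyval(k,X[:,1]);ok=abs(r)<.0015
    k=np.polyfit(X[ok,1],X[ok,0],1)
    print(name,'slope deg',np.degrees(np.arctan(k[0])).round(2),'x at y=-.035',np.polyval(k,-.035).round(4),'n',ok.sum(),'rms',r[ok].std().round(5));return k
edges('edging front',(114,52),(632,69),.056,g)
edges('edging back',(180,18),(580,27),.056,g)
edges('foot',(266,93),(492,99),.012,g)
edges('foot sat',(266,93),(492,99),.012,sat)
edges('cleat top front',(270,135),(490,142),.056,sat)
edges('base front',(110,280),(645,292),.012,g)
f=lambda x,y,z:onz(c,[x/2.8+140,y/2.8+80],z).round(4)
print('edging ends',f(114,36,.056),f(634,52,.056));print('cleat foot ends',f(266,93,.012),f(492,99,.012));print('cleat top ends',f(253,135,.056),f(501,142,.056))
print('base corners',f(105,280,.012),f(650,292,.012)); print('tray end',f(612,22,.056),f(160,9,.056), f(640,22,.056))
# caddy w1
c=pickle.load(open('w1.pkl','rb'));I=cv2.imread('pics/w1.png');h=cv2.cvtColor(I,cv2.COLOR_BGR2HSV)
b,gg,r=I.astype(int).transpose(2,0,1)
m=((r-b<85)&(r-b>55)&(gg>0.78*r)).astype(np.uint8);m[:,:250]=0;m[:,320:]=0;m[235:]=0
m=cv2.morphologyEx(m,cv2.MORPH_OPEN,np.ones((3,3),np.uint8))
n,l,st,ce=cv2.connectedComponentsWithStats(m)
for i in range(1,n):
    if st[i,4]>60:
        q=np.argwhere(l==i)[:,::-1].astype(np.float32);print(st[i],ce[i].round(1),onz(c,ce[i],.087).round(4))
cm=(r-b>80)&(gg<.72*r)
for v in (55,60,70,100,110,145,155,165):
    q=np.flatnonzero(cm[v,240:330])+240
    if len(q): print(v,q.min(),q.max(),onz(c,[[q.min(),v],[q.max()+1,v]],.04)[:,:2].round(4).tolist())
```

```text
edging front slope deg 7.66 x at y=-.035 0.5492 n 12 rms 0.00025
edging back slope deg 7.11 x at y=-.035 0.5635 n 9 rms 0.00042
foot slope deg 6.9 x at y=-.035 0.5372 n 10 rms 0.00019
foot sat slope deg 6.85 x at y=-.035 0.5373 n 12 rms 0.00019
cleat top front slope deg 8.79 x at y=-.035 0.5234 n 4 rms 0.00097
base front slope deg 7.17 x at y=-.035 0.459 n 12 rms 0.00024
edging ends [[0.5674 0.0595 0.056 ]] [[ 0.5445 -0.1186  0.056 ]]
cleat foot ends [[0.5427 0.0162 0.012 ]] [[ 0.5316 -0.0725  0.012 ]]
cleat top ends [[0.5299 0.0167 0.056 ]] [[ 0.5187 -0.0709  0.056 ]]
base corners [[0.4748 0.0944 0.012 ]] [[ 0.4471 -0.1335  0.012 ]]
tray end [[ 0.555  -0.1113  0.056 ]] [[0.5744 0.0422 0.056 ]] [[ 0.554  -0.1208  0.056 ]]
[262  33  47  13 566] [285.   39.2] [[ 0.6061 -0.3017  0.087 ]]
[263  80  46  11 499] [285.2  85. ] [[ 0.5706 -0.3078  0.087 ]]
[264 122  44  11 477] [285.4 126.9] [[ 0.5355 -0.3139  0.087 ]]
[ 282  179   31   47 1111] [299.  201.6] [[ 0.468  -0.3385  0.087 ]]
55 264 311 [[0.5966, -0.2828], [0.6042, -0.3292]]
60 266 312 [[0.5925, -0.2854], [0.6, -0.331]]
70 261 311 [[0.5827, -0.2818], [0.5909, -0.3318]]
100 269 310 [[0.5561, -0.2939], [0.563, -0.3361]]
110 264 311 [[0.5457, -0.2903], [0.5536, -0.339]]
145 259 312 [[0.5097, -0.2902], [0.519, -0.3467]]
155 260 312 [[0.4994, -0.2928], [0.5086, -0.3487]]
165 263 311 [[0.4893, -0.2975], [0.4979, -0.3497]]
```

Only one slip is needed. The cleat foot is at jig x ≈ -28.4 mm, so the gap at home is about 16.4 mm, one 9 mm slip leaves 7.4 mm, and the wedge should bite about 14 mm up. The jig yaw is -7.0° with its origin at (0.5652,-0.0323); the base width measures 229.6 mm, as it should. I'll fetch slip0, the nearest one.

Emit:
apply_moves:
  steps: [6.3, -27.7, -13, 16, 6.3, -27.7, -13, 16, 6.3, -27.7, -13, 16, 6.3, -27.7, -13, 16, 6.3, -27.7, -13, 16, 6.3, -27.7, -13, 16, 6.3, -27.7, -13, 16, 6.3, -27.7, -13, 16]
  jaw: 0
  newtons: 40

```text
clock: 2.25
position: [0.5334, -0.3202, 0.1286]
ee_rot: [0.001, 0.996, 0.085, -0.001]
contact_force: [-0.8, 0.5, 1.1]
width: 0.0848
gripper_force: 0.0
```

Run:
```python
from rig import *
from h import *
import pickle
c=calibration('wrist');im=get_image('wrist');s=get_state();T=rot(s['ee_rot'])
pickle.dump((c,im),open('w3.pkl','wb'))
print(s['clock'],s['position'],T[:,0],np.degrees(np.arctan2(T[1,0],T[0,0])),np.abs(s['qd']).max())
cv2.imwrite('pics/w3.png',cv2.convertScaleAbs(im[...,::-1],alpha=1.4))
print(proj(c,[[.535,-.314,.086]]))
```

```text
2.3 [ 0.53377149 -0.32334344  0.12684347] [ 0.98572642  0.16831546 -0.00365003] 9.689955795276466 0.05801714041757856
[[274.52645966 239.99278132]]
```

View pics/w3.png

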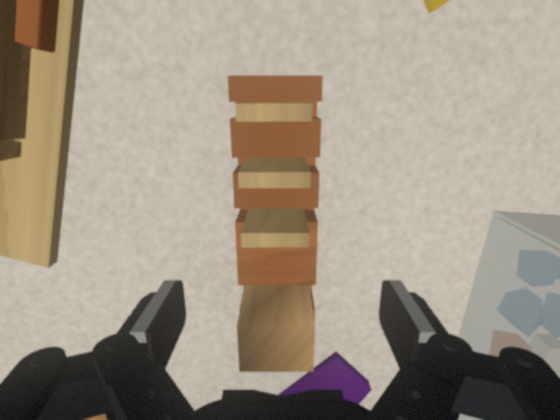

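The slip0 top face is at (275,240), which matches my prediction of (274.5,240). The open pads are at (165,310) and (400,310). I'll let the arm settle to see the true commanded pose.

Emit:
apply_moves:
  steps: [0, 0, 0, 0, 0, 0, 0, 0, 0, 0, 0, 0]

```text
clock: 2.55
position: [0.5342, -0.3141, 0.1316]
ee_rot: [-0.0, 0.996, 0.087, -0.0]
contact_force: [-0.4, 1.5, 0.8]
width: 0.0855
gripper_force: 0.0
```

Emit:
apply_moves:
  steps: [0.1, 0, -4, 0, 0.1, 0, -7, 0, 0.1, 0, -7.3, 0, 0.1, 0, -7.3, 0, 0.1, 0, -7.3, 0]

```text
clock: 2.97
position: [0.5369, -0.3138, 0.0601]
ee_rot: [0.001, 0.996, 0.088, 0.001]
contact_force: [0.2, -0.2, -0.6]
width: 0.0859
gripper_force: 0.0
```

Emit:
apply_moves:
  steps: [0, 0, 0, 0, 0, 0, 0, 0, 0, 0, 0, 0, 0, 0, 0, 0, 0, 0, 0, 0, 0, 0, 0, 0, 0, 0, 0, 0, 0, 0, 0, 0]
  jaw: 255
  newtons: 40

```text
clock: 3.63
position: [0.5368, -0.3143, 0.0596]
ee_rot: [0.001, 0.996, 0.087, 0.001]
contact_force: [-0.6, 0.6, 6.4]
width: 0.0394
gripper_force: 39.8
```

Emit:
apply_moves:
  steps: [0, 0, 4, 0, 0, 0, 8, 0, 0, 2, 11, 0, 0.7, 8, 11, -5, 0.7, 12, 11, -10, 0.7, 16, 11, -17, 0.7, 20, 11, -17, 0.7, 24, 11, -17]

```text
clock: 4.3
position: [0.5426, -0.0851, 0.1684]
ee_rot: [-0.0, 0.998, -0.062, 0.0]
contact_force: [0.4, 0.2, -1.0]
width: 0.0389
gripper_force: 41.4
```

Emit:
apply_moves:
  steps: [0, 3, 0, 0, 0, 4.4, 0, 0, 0, 4.4, -2, 0, 0, 4.4, -3, 0, 0, 4.4, -3, 0, 0, 4.4, -3, 0, 0, 4.4, -3, 0]

```text
clock: 4.88
position: [0.5434, -0.0436, 0.1386]
ee_rot: [0.0, 0.998, -0.062, 0.0]
contact_force: [1.0, 0.5, -0.4]
width: 0.0388
gripper_force: 41.4
```

Run:
```python
from rig import *
from h import *
import pickle
c=calibration('wrist');im=get_image('wrist');s=get_state();T=rot(s['ee_rot'])
pickle.dump((c,im),open('w4.pkl','wb'))
print(s['clock'],s['position'],np.degrees(np.arctan2(T[1,0],T[0,0])),np.abs(s['qd']).max(),s['width'])
cv2.imwrite('pics/w4.png',cv2.convertScaleAbs(cv2.resize(im[120:420,80:480,::-1],(800,600),interpolation=cv2.INTER_CUBIC),alpha=1.4))
```

```text
4.9333 [ 0.54358144 -0.04367837  0.13882388] -7.06615266874174 0.0043883520501288836 0.03909246719407301
```

View pics/w4.png

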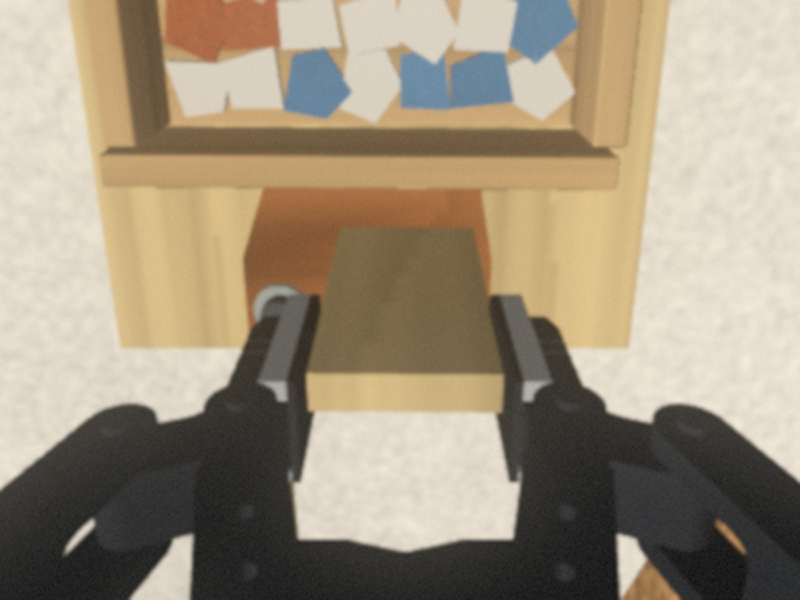

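The wrist view shows the gripped slip with its bottom +x edge from crop (340,228) to (474,228) and its top band at rows 373-411. The edging's front edge is at rows 186-189, and the cleat's bevel is behind the slip at (370,205). I'll compute the relative offsets.

Run:
```python
from h import *
import pickle
c,im=pickle.load(open('w4.pkl','rb'))
O=np.array([.5652,-.0323]);a=np.radians(-7.0);X=np.array([np.cos(a),np.sin(a)]);Y=np.array([-X[1],X[0]])
def j(x,y,z):
    p=onz(c,[x/2+80,y/2+120],z)[0];q=p[:2]-O;return (1000*np.array([q@X,q@Y])).round(1)
t=np.array([.54358,-.04368])-O;print('tcp jig',1000*(t@X),1000*(t@Y))
print('slip bot +x edge',j(340,228,.0892),j(474,228,.0892))
print('slip top +x edge',j(307,373,.1652),j(503,373,.1652),' -x edge',j(308,411,.1652),j(503,411,.1652))
print('edging front',j(103,187,.056),j(617,189,.056),'back',j(102,152,.056),j(617,152,.056))
print('tray ends front',j(150,148,.056),j(595,148,.056))
print('cleat top',j(246,257,.056),j(491,257,.056),'base front',j(121,347,.012),j(629,347,.012))
```

```text
tcp jig -20.07197467053489 -13.929990410097536
slip bot +x edge [-16.7   6.7] [-16.8 -34.1]
slip top +x edge [-17.5   6.5] [-17.6 -32.3]  -x edge [-26.4   6.8] [-26.5 -32.7]
edging front [-14.4  92.3] [-15.4 -87.4] back [-1.7 90.9] [ -2. -86.]
tray ends front [-0.3 74.2] [ -0.6 -78.4]
cleat top [-41.1  44.4] [-41.3 -44.3] base front [-105.1  115.4] [-105.5 -114.7]
```

Emit:
apply_moves:
  steps: [0.16, 1.32, 0, 0, 0.16, 1.32, 0, 0, 0.16, 1.32, -2, 0, 0.16, 1.32, -3, 0, 0.16, 1.32, -3, 0, 0.16, 1.32, -3, 0]

```text
clock: 5.43
position: [0.5441, -0.0294, 0.1078]
ee_rot: [-0.0, 0.998, -0.061, -0.001]
contact_force: [1.1, -0.2, 0.1]
width: 0.0387
gripper_force: 41.4
```

Run:
```python
from rig import *
from h import *
import pickle
c=calibration('wrist');im=get_image('wrist');s=get_state();T=rot(s['ee_rot'])
pickle.dump((c,im),open('w5.pkl','wb'))
print(s['clock'],s['position'],np.degrees(np.arctan2(T[1,0],T[0,0])),np.abs(s['qd']).max(),s['width'],s['contact_force'])
g=cv2.cvtColor(im,cv2.COLOR_RGB2GRAY).astype(float)
for u in (262,272,282,292,302): print(u,g[190:300,u].astype(int).tolist() if u==282 else (190+np.flatnonzero(np.abs(np.diff(cv2.GaussianBlur(g[190:320,u:u+1],(1,3),0)[:,0]))>9)).tolist())
O=np.array([.5652,-.0323]);a=np.radians(-7.0);X=np.array([np.cos(a),np.sin(a)]);Y=np.array([-X[1],X[0]])
t=s['position'][:2]-O;print('tcp jig',1000*(t@X),1000*(t@Y))
z=s['position'][2]
for p in([-16.9,20],[-16.9,-20],[-25.9,20],[-25.9,-20]):
    w=O+X*p[0]/1e3+Y*p[1]/1e3; print(p,proj(c,[[*w,z+.0264],[*w,z-.0496]]).round(1).tolist())
for p in([-15.3,0],):
    w=O+X*p[0]/1e3+Y*p[1]/1e3; print(p,proj(c,[[*w,.056]]).round(1).tolist())
```

```text
5.4833 [ 0.54473563 -0.02961357  0.10843468] -6.997173609550929 0.014742311400833213 0.039022485695905815 [ 0.09560522 -0.19316353  0.34912016]
262 [190, 191, 192, 208, 209, 210, 305, 306, 307]
272 [190, 191, 192, 208, 209, 210, 227, 305, 306, 307]
282 [127, 116, 95, 79, 74, 73, 71, 71, 73, 73, 71, 71, 70, 66, 67, 66, 69, 71, 75, 87, 105, 116, 121, 121, 121, 119, 121, 120, 121, 120, 119, 123, 122, 121, 120, 120, 118, 115, 104, 93, 91, 88, 90, 84, 79, 76, 73, 73, 74, 75, 73, 74, 74, 73, 73, 73, 73, 73, 74, 74, 74, 75, 75, 75, 75, 75, 75, 76, 79, 79, 79, 77, 77, 77, 79, 79, 79, 79, 77, 79, 77, 79, 77, 79, 77, 78, 78, 78, 78, 78, 78, 79, 78, 78, 80, 80, 78, 80, 79, 78, 79, 81, 80, 80, 81, 79, 79, 81, 81, 80]
292 [191, 192, 208, 209, 210, 305, 306, 307]
302 [191, 192, 208, 209, 210, 227, 305, 306, 307]
tcp jig -20.63922554994685 0.1724296425549747
[-16.9, 20] [[235.0, 303.6], [251.3, 232.7]]
[-16.9, -20] [[336.4, 303.5], [317.3, 232.7]]
[-25.9, 20] [[236.0, 322.9], [251.7, 246.3]]
[-25.9, -20] [[335.3, 322.9], [316.8, 246.3]]
[-15.3, 0] [[284.3, 228.6]]
```

Emit:
apply_moves:
  steps: [0.1, 0, 0, 0, 0.1, 0, -1.5, 0, 0.1, 0, -2.5, 0, 0.1, 0, -3.5, 0, 0.1, 0, -4.2, 0, 0.1, 0, -4.2, 0, 0.1, 0, -4.2, 0]

```text
clock: 6.07
position: [0.5511, -0.031, 0.0719]
ee_rot: [0.001, 0.998, -0.061, 0.006]
contact_force: [-0.7, -0.4, 22.0]
width: 0.0391
gripper_force: 62.8
```

Emit:
apply_moves:
  steps: [0, 0, -0.2, 0, 0, 0, -0.3, 0, 0, 0, -0.4, 0, 0, 0, -0.5, 0, 0, 0, -0.5, 0]

```text
clock: 6.48
position: [0.5533, -0.0311, 0.0687]
ee_rot: [0.001, 0.998, -0.061, 0.009]
contact_force: [1.4, -0.1, 29.4]
width: 0.0392
gripper_force: 63.0
```

Unexpected resistance: 29 N, and the tool has been pushed forward along x. I'll look before doing anything more.

Run:
```python
from rig import *
from h import *
import pickle
c=calibration('wrist');im=get_image('wrist');s=get_state();T=rot(s['ee_rot'])
pickle.dump((c,im),open('w6.pkl','wb'))
print(s['clock'],s['position'],T.round(3).tolist(),s['contact_force'],s['moment'])
cv2.imwrite('pics/w6.png',cv2.convertScaleAbs(cv2.resize(im[120:420,80:480,::-1],(800,600),interpolation=cv2.INTER_CUBIC),alpha=1.6))
```

```text
6.5333 [ 0.55332285 -0.03106099  0.06866625] [[0.992, -0.122, 0.018], [-0.122, -0.993, -0.003], [0.018, 0.001, -1.0]] [ 0.66944805 -0.12993041 28.80347207] [0.08090473 0.35792689 0.08064214]
```

View pics/w6.png

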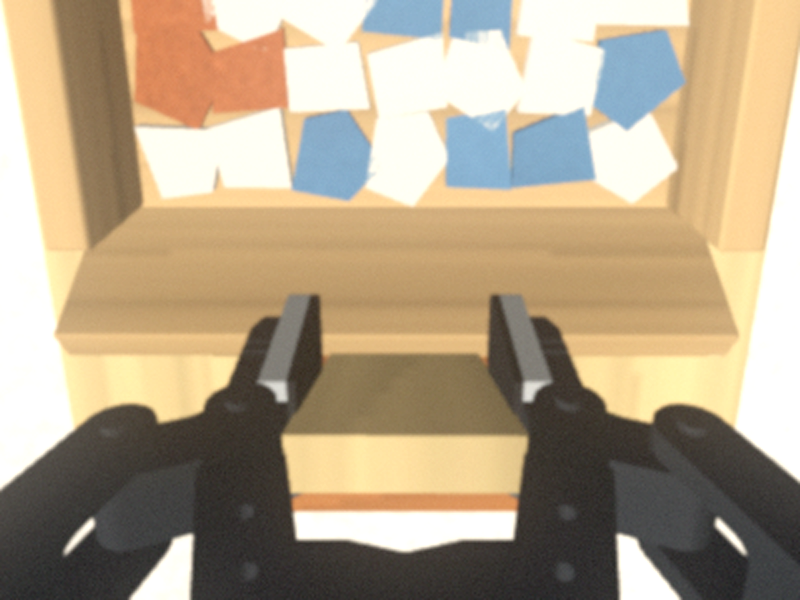

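The edging now shows its tray-side face (rows 207-335), so it seems to lean out at the top. The slip's top face (rows 435-493) is tilted in the grip. I'll quantify both from the known widths.

Run:
```python
from h import *
import pickle
O=np.array([.5652,-.0323]);a=np.radians(-7.0);X=np.array([np.cos(a),np.sin(a)]);Y=np.array([-X[1],X[0]])
def wid(c,l,r,W,name):
    l=np.array(l)/2+[80,120];r=np.array(r)/2+[80,120]
    o,d=ray(c,[l,r]); D=W/np.linalg.norm(d[1]-d[0]); p=o+d*D
    q=p[:,:2]-O; print(name,np.c_[q@X,q@Y,p[:,2]].round(4).tolist())
c,im=pickle.load(open('w6.pkl','rb'))
wid(c,(58,335),(737,335),.18,'edging top +x')
wid(c,(63,353),(730,353),.18,'edging top -x')
wid(c,(140,207),(668,207),.156,'face bottom (tray inner width)')
wid(c,(82,247),(722,247),.18,'tray ends')
wid(c,(284,435),(526,435),.04,'slip top +x');wid(c,(289,493),(521,493),.04,'slip top -x')
wid(c,(330,355),(478,355),.04,'slip lower visible')
c,im=pickle.load(open('w4.pkl','rb'))
wid(c,(103,187),(617,189),.18,'w4 edging front')
wid(c,(307,373),(503,373),.04,'w4 slip top')
wid(c,(340,228),(474,228),.04,'w4 slip bot')
```

```text
edging top +x [[-0.0252, 0.0926, 0.0526], [-0.0253, -0.0874, 0.053]]
edging top -x [[-0.0315, 0.0929, 0.0512], [-0.0315, -0.0871, 0.0515]]
face bottom (tray inner width) [[0.0005, 0.0789, 0.0229], [0.0004, -0.0771, 0.0232]]
tray ends [[-0.0071, 0.0915, 0.0354], [-0.0072, -0.0885, 0.0358]]
slip top +x [[-0.0069, 0.0209, 0.1181], [-0.0069, -0.0191, 0.1182]]
slip top -x [[-0.0195, 0.0209, 0.117], [-0.0196, -0.0191, 0.1171]]
slip lower visible [[-0.0322, 0.0209, 0.0512], [-0.0322, -0.0191, 0.0513]]
w4 edging front [[-0.0146, 0.0926, 0.0554], [-0.0155, -0.0874, 0.0558]]
w4 slip top [[-0.0197, 0.0071, 0.1619], [-0.0197, -0.0329, 0.1619]]
w4 slip bot [[-0.0153, 0.0063, 0.0928], [-0.0154, -0.0337, 0.0928]]
```

The slip caught the top of the edging. It slid and turned about 20° in the grip, and the edging now leans out about 30°. To mend this I'll lift out, lay this slip aside, stand the edging up again and use a fresh slip.

Emit:
apply_moves:
  steps: [0, 0, 1, 0, 0, 0, 2.5, 0, 0, 0, 5, 0, 0, 0, 8, 0, 0, 0, 10, 0, 0, 0, 10, 0]

```text
clock: 7.03
position: [0.549, -0.0302, 0.1668]
ee_rot: [0.001, 0.998, -0.061, 0.005]
contact_force: [0.6, -0.5, -0.3]
width: 0.0392
gripper_force: 60.2
```

Emit:
apply_moves:
  steps: [-3, -6, 0, 0, -5, -10, 0, 0, -5, -14, 0, 0, -5, -18, 0, 0, -5, -18, 0, 0, -5, -18, -2, 0]

```text
clock: 7.53
position: [0.4981, -0.2164, 0.1443]
ee_rot: [0.004, 0.998, -0.063, 0.004]
contact_force: [1.0, 0.0, 0.2]
width: 0.0395
gripper_force: 60.3
```

Run:
```python
from rig import *
from h import *
import pickle
c=calibration('wrist');im=get_image('wrist');s=get_state();ct=calibration('top');t=get_image('top')
pickle.dump((c,im,ct,t),open('w7.pkl','wb'))
print(s['clock'],s['position'],s['contact_force'],s['width'])
A=cv2.resize(im[...,::-1],(400,300))
B=cv2.resize(t[130:260,215:315,::-1],(400,520),interpolation=cv2.INTER_CUBIC)
M=np.zeros((600,800,3),np.uint8);M[:300,:400]=A;M[:520,400:]=B
M[300:600,:400]=cv2.resize(get_image('side')[150:310,200:413,::-1],(400,300))
cv2.imwrite('pics/m7.png',cv2.convertScaleAbs(M,alpha=1.5))
```

```text
7.5833 [ 0.49441594 -0.21191556  0.13852356] [-1.86884635  1.06176139 -3.69557506] 0.0394017002458291
```

View pics/m7.png

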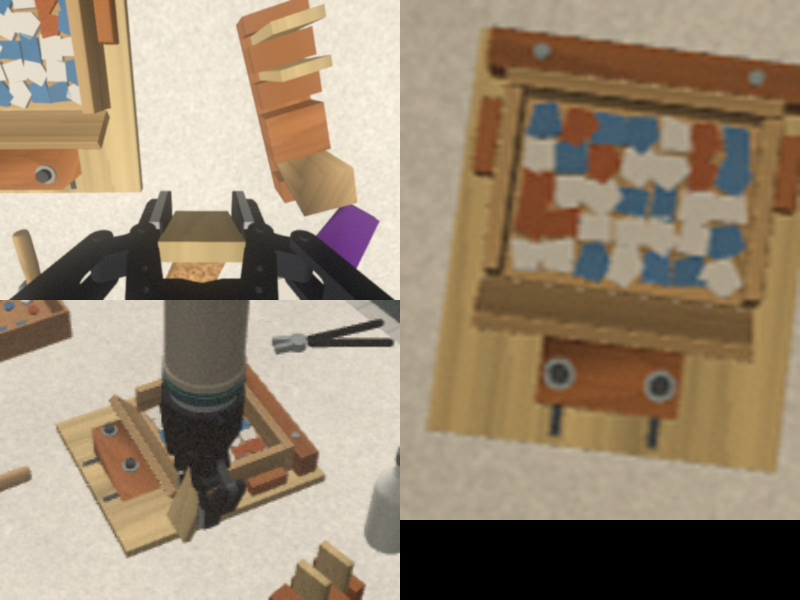

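The montage shows the edging's tray-side face leaning over against the cleat (right panel, rows 278-358). The slip is still gripped at (203,235), and the two other slips and the wedge are untouched. I'll lay this slip down between the caddy and the jig.

Emit:
apply_moves:
  steps: [0, 0, -3, 0, 0, 0, -6, 0, 0, 0, -9, 0, 0, 0, -10, 0, 0, 0, -10, 0, 0, 0, -10, 0]

```text
clock: 8.18
position: [0.4962, -0.2093, 0.0419]
ee_rot: [0.0, 0.998, -0.061, 0.0]
contact_force: [0.6, -0.1, 1.2]
width: 0.0391
gripper_force: 60.3
```

Emit:
apply_moves:
  steps: [0, 0, -0.3, 0, 0, 0, -0.6, 0, 0, 0, -0.8, 0, 0, 0, -0.8, 0]

```text
clock: 8.52
position: [0.4959, -0.2098, 0.0338]
ee_rot: [0.0, 0.998, -0.061, 0.0]
contact_force: [-0.2, 0.2, -0.2]
width: 0.0393
gripper_force: 60.3
```

Emit:
apply_moves:
  steps: [0, 0, -0.3, 0, 0, 0, -0.6, 0, 0, 0, -0.6, 0]

```text
clock: 8.77
position: [0.4953, -0.2095, 0.0269]
ee_rot: [-0.0, 0.998, -0.061, -0.0]
contact_force: [0.3, -0.2, 0.1]
width: 0.0393
gripper_force: 60.3
```

Emit:
apply_moves:
  steps: [0, 0, 0, 0, 0, 0, 0, 0, 0, 0, 0, 0, 0, 0, 0, 0, 0, 0, 0, 0, 0, 0, 0, 0]
  jaw: 0

```text
clock: 9.27
position: [0.4957, -0.2097, 0.0274]
ee_rot: [0.0, 0.998, -0.061, 0.0]
contact_force: [0.6, 0.2, 0.5]
width: 0.0851
gripper_force: 0.0
```

Emit:
apply_moves:
  steps: [0, 0, 4, 0, 0, 0, 8, 0, 0, 0, 12, 0, 0, 0, 16, 0, 0, 0, 16, 0]

```text
clock: 9.68
position: [0.5001, -0.2122, 0.1958]
ee_rot: [0.004, 0.998, -0.061, 0.007]
contact_force: [0.5, -1.3, 0.2]
width: 0.0855
gripper_force: 0.0
```

Run:
```python
from rig import *
from h import *
import pickle
s=get_state();c=calibration('wrist');im=get_image('wrist')
pickle.dump((c,im),open('w8.pkl','wb'))
print(s['clock'],s['position'],s['width'])
# slip blob
b=cv2.convertScaleAbs(im[...,::-1],alpha=1.4).astype(int);B,G,Rr=b.transpose(2,0,1)
m=((Rr-B>45)&(G>.75*Rr)).astype(np.uint8);m=cv2.morphologyEx(m,cv2.MORPH_OPEN,np.ones((3,3),np.uint8))
n,l,st,ce=cv2.connectedComponentsWithStats(m)
for i in range(1,n):
    if st[i,4]>150: print(st[i],ce[i].round(),onz(c,ce[i],.01).round(3), cv2.minAreaRect(onz(c,np.argwhere(l==i)[:,::-1],.01)[:,:2].astype(np.float32)))
```

```text
9.6833 [ 0.50012209 -0.21215101  0.19576736] 0.08551395847479372
[  0   0  60   5 180] [30.  1.] [[ 0.688 -0.021  0.01 ]] ((0.6875178217887878, -0.02042718417942524), (0.04978076368570328, 0.002962167141959071), 83.10430145263672)
[    0     0   213   249 21847] [127. 161.] [[ 0.546 -0.067  0.01 ]] ((0.5730444192886353, -0.03686632215976715), (0.22209441661834717, 0.22744594514369965), 82.80987548828125)
[ 345   33   79   41 1318] [384.  52.] [[ 0.612 -0.317  0.01 ]] ((0.6121485233306885, -0.31666994094848633), (0.014854585751891136, 0.07203222066164017), 10.471010208129883)
[ 354   87   79   30 1257] [394. 102.] [[ 0.569 -0.325  0.01 ]] ((0.5688163042068481, -0.32428160309791565), (0.016424495726823807, 0.07199560105800629), 9.408068656921387)
[ 259  135   41   77 3093] [279. 173.] [[ 0.517 -0.211  0.01 ]] ((0.5153841972351074, -0.21102261543273926), (0.03933577984571457, 0.07551637291908264), 82.58645629882812)
[ 375  197   90   70 4185] [424. 231.] [[ 0.438 -0.353  0.01 ]] ((0.4343567192554474, -0.35010725259780884), (0.07380322366952896, 0.08317737281322479), 10.05034351348877)
[ 56 301  25  55 784] [ 68. 327.] [[0.371 0.048 0.01 ]] ((0.3693403899669647, 0.04741755872964859), (0.017435958608984947, 0.0718730017542839), 84.46004486083984)
[ 234  309   80   87 4109] [271. 356.] [[ 0.303 -0.175  0.01 ]] ((0.30097702145576477, -0.17534270882606506), (0.06778540462255478, 0.11557164043188095), 61.36235809326172)
```

The set-aside slip lies flat at (0.516,-0.211), clear of the jig and caddy. To right the edging I'll turn the tool 90° so it closes along jig x, and pinch the edging upright near its -y end, beyond the end of the cleat.

Run:
```python
from rig import *
s=get_state();print(s['qpos'].round(3),s['clock'],s['position'])
```

```text
[-0.529  0.245  1.649 -0.     1.237  1.164] 9.7333 [ 0.49844357 -0.2112205   0.19221028]
```

Emit:
apply_moves:
  steps: [1, 3, 0, 7, 2, 6, 0, 14, 3, 9, 0, 21, 4, 11, 0, 28, 5, 12, 0, 35, 5, 12, 0, 42, 5, 12, 0, 49, 5, 12, 0, 56]

```text
clock: 10.4
position: [0.5449, -0.0889, 0.1856]
ee_rot: [-0.001, 0.908, 0.418, -0.001]
contact_force: [0.3, 0.5, -0.5]
width: 0.0854
gripper_force: 0.0
```

Emit:
apply_moves:
  steps: [0, 0, 0, 7, 0, 0, 0, 14, 0, 0, 0, 21, 0, 0, 0, 28, 0, 0, 0, 34, 0, 0, 0, 34, 0, 0, 0, 34, 0, 0, 0, 34]

```text
clock: 11.07
position: [0.5452, -0.0895, 0.1865]
ee_rot: [-0.001, 0.75, 0.662, -0.0]
contact_force: [0.4, 0.6, -0.0]
width: 0.0853
gripper_force: 0.0
```

```bash
cat >> h.py <<'E'
O=np.array([.5652,-.0323]);_a=np.radians(-7.0);X=np.array([np.cos(_a),np.sin(_a)]);Y=np.array([-X[1],X[0]])
def jig(p): q=np.atleast_2d(p)[:,:2]-O; return 1000*np.c_[q@X,q@Y]
def wj(x,y,z): return np.array([*(O+X*x/1e3+Y*y/1e3),z])
E
python3 - <<'E'
from rig import *
from h import *
import pickle
s=get_state();c=calibration('wrist');im=get_image('wrist');T=rot(s['ee_rot'])
pickle.dump((c,im),open('w9.pkl','wb'))
print(s['clock'],s['position'],jig(s['position']).round(1),np.degrees(np.arctan2(T[1,0],T[0,0])),s['qpos'].round(2))
g=cv2.GaussianBlur(cv2.cvtColor(im,cv2.COLOR_RGB2GRAY).astype(float),(5,5),0)
# profile along jig x at y=-61 and y=60 sampled on plane z=.056 and edges
for y in (-55,-20,55,75):
    xs=np.arange(-60,25,.5);uv=proj(c,[wj(x,y,.05) for x in xs]).astype(np.float32)
    v=cv2.remap(g.astype(np.float32),uv[None,:,0],uv[None,:,1],cv2.INTER_LINEAR)[0]
    d=np.gradient(v);k=[i for i in range(2,len(d)-2) if abs(d[i])>3 and abs(d[i])==abs(d[i-2:i+3]).max()]
    print(y,[(xs[i],round(float(d[i]),1)) for i in k])
E
```

```text
11.0667 [ 0.54520039 -0.08953116  0.18651952] [[-12.9 -59.2]] 82.87288577842783 [-0.29  0.27  1.63  0.    1.25 -0.16]
-55 [(np.float64(-37.5), -3.2), (np.float64(3.0), 3.4), (np.float64(22.0), -4.0)]
-20 [(np.float64(-37.5), 4.7), (np.float64(-2.0), 3.6), (np.float64(4.5), -4.5), (np.float64(21.5), 7.4)]
55 [(np.float64(-37.5), -5.4), (np.float64(-28.0), -3.1), (np.float64(4.5), 4.9), (np.float64(21.5), -9.6)]
75 [(np.float64(-37.5), -4.7), (np.float64(-28.0), -3.0), (np.float64(-1.0), -7.9)]
```

Emit:
apply_moves:
  steps: [0.5, -0.2, -3, 0, 0.5, -0.2, -6, 0, 0.5, -0.2, -9, 0, 0.5, -0.2, -12, 0, 0.5, -0.2, -14, 0, 0.5, -0.2, -15.3, 0, 0.5, -0.2, -15.3, 0, 0.5, -0.2, -15.3, 0]
  jaw: 0
  newtons: 25

```text
clock: 11.78
position: [0.5503, -0.0916, 0.0338]
ee_rot: [-0.001, 0.749, 0.662, -0.0]
contact_force: [0.3, -0.2, 0.5]
width: 0.0851
gripper_force: 0.0
```

Emit:
apply_moves:
  steps: [0, 0, 0, 0, 0, 0, 0, 0, 0, 0, 0, 0, 0, 0, 0, 0]
  jaw: 140

```text
clock: 12.12
position: [0.551, -0.0918, 0.0353]
ee_rot: [0.001, 0.749, 0.663, 0.0]
contact_force: [0.2, 0.1, -0.7]
width: 0.0397
gripper_force: 0.0
```

Emit:
apply_moves:
  steps: [0, 0, 0, 0, 0, 0, 0, 0, 0, 0, 0, 0, 0, 0, 0, 0, 0, 0, 0, 0, 0, 0, 0, 0]
  jaw: 255

```text
clock: 12.62
position: [0.5512, -0.0918, 0.0348]
ee_rot: [0.001, 0.749, 0.663, 0.0]
contact_force: [-0.7, 0.7, 5.2]
width: 0.0116
gripper_force: 25.9
```

The grip width is 11.6 mm, so the strip stands upright between the pads at jig x ≈ -6.6. I'll release it, rise and measure.

Emit:
apply_moves:
  steps: [0, 0, 0, 0, 0, 0, 0, 0, 0, 0, 0, 0, 0, 0, 0, 0, 0, 0, 0, 0, 0, 0, 0, 0]
  jaw: 0

```text
clock: 13.12
position: [0.5505, -0.0916, 0.0342]
ee_rot: [-0.0, 0.749, 0.663, -0.0]
contact_force: [-0.2, -1.8, -0.4]
width: 0.0822
gripper_force: 0.0
```

Emit:
apply_moves:
  steps: [0, 0, 3, 0, 0, 0, 6, 0, 0, 0, 10, 0, 0, 0, 14, 0, 0, 0, 17, 0, 0, 0, 17, 0, 0, 0, 17, 0]

```text
clock: 13.7
position: [0.5518, -0.092, 0.2065]
ee_rot: [0.002, 0.749, 0.663, 0.001]
contact_force: [-0.4, -0.2, -0.3]
width: 0.0853
gripper_force: 0.0
```

Run:
```python
from rig import *
from h import *
import pickle
s=get_state();c=calibration('wrist');im=get_image('wrist');T=rot(s['ee_rot'])
pickle.dump((c,im),open('w10.pkl','wb'))
print(s['clock'],s['position'],jig(s['position']).round(1))
g=cv2.GaussianBlur(cv2.cvtColor(im,cv2.COLOR_RGB2GRAY).astype(np.float32),(3,3),0)
for z in(.056,.012):
  for y in (-60,-25,0,25,55,75):
    xs=np.arange(-50,12,.25);uv=proj(c,[wj(x,y,z) for x in xs]).astype(np.float32)
    v=cv2.remap(g,uv[None,:,0],uv[None,:,1],cv2.INTER_LINEAR)[0];v=np.convolve(v,np.ones(3)/3,'same')
    d=np.gradient(v);k=[i for i in range(6,len(d)-6) if abs(d[i])>1.5 and abs(d[i])==abs(d[i-4:i+5]).max()]
    print(z,y,[(float(xs[i]),round(float(d[i]),1)) for i in k])
```

```text
13.7 [ 0.5518003  -0.09197312  0.20653286] [[ -6.  -60.9]]
0.056 -60 [(3.5, 1.6)]
0.056 -25 [(-22.5, 4.5), (-15.0, -1.8), (5.0, -2.7)]
0.056 0 [(-25.0, 2.8), (1.25, 1.6)]
0.056 25 [(-25.0, 5.1), (-14.25, -2.9), (3.5, -2.7)]
0.056 55 [(-14.0, -2.3), (4.5, 2.8)]
0.056 75 [(-14.25, -1.8), (-0.5, -3.9)]
0.012 -60 [(8.25, 1.8)]
0.012 -25 [(-27.75, 2.3), (7.75, -2.1)]
0.012 0 [(-27.25, 3.0), (2.75, 2.0)]
0.012 25 [(-27.5, 4.5), (-15.25, -2.5), (5.25, -2.4)]
0.012 55 [(-15.25, -1.6)]
0.012 75 []
```

The edging is upright again, with its front face at about x=-14.1 and the cleat foot at -27.5. That leaves a 13.4 mm gap, enough for one slip. I'll fetch slip1 with a firmer grip and enter close to the cleat's bevel this time, where the opening is widest.

Emit:
apply_moves:
  steps: [0, -4, 0, -7, 0, -8, 0, -14, 1, -12, 0, -21, 1.9, -16, 0, -28, 1.9, -19, 0, -35, 1.9, -21.6, 0, -42, 1.9, -21.6, 0, -49, 1.9, -21.6, 0, -56]
  newtons: 80

```text
clock: 14.42
position: [0.5683, -0.3091, 0.2008]
ee_rot: [-0.002, 0.973, 0.229, -0.002]
contact_force: [0.2, 1.1, -0.0]
width: 0.0853
gripper_force: 0.0
```

Emit:
apply_moves:
  steps: [0, 0, -2, -7, 0, 0, -4, -14, 0, 0, -6, -17, 0, 0, -7, -17, 0, 0, -7, -17, 0, 0, -7, -17]

```text
clock: 14.92
position: [0.569, -0.3072, 0.1328]
ee_rot: [-0.001, 0.996, 0.088, -0.001]
contact_force: [-0.8, -0.4, 0.1]
width: 0.0856
gripper_force: 0.0
```

Run:
```python
from rig import *
from h import *
s=get_state();c=calibration('wrist');im=get_image('wrist');T=rot(s['ee_rot'])
print(s['clock'],s['position'],np.degrees(np.arctan2(T[1,0],T[0,0])),np.abs(s['qd']).max())
b=cv2.convertScaleAbs(im[...,::-1],alpha=1.4).astype(int);B,G,Rr=b.transpose(2,0,1)
m=((Rr-B>45)&(G>.8*Rr)&(Rr>140)).astype(np.uint8);m[:,:225]=0;m[:,335:]=0;m=cv2.morphologyEx(m,cv2.MORPH_OPEN,np.ones((3,3),np.uint8))
n,l,st,ce=cv2.connectedComponentsWithStats(m)
for i in range(1,n):
    if st[i,4]>150: print(st[i],onz(c,ce[i],.086).round(4))
print(proj(c,[[.5708,-.3078,.086]]).round(1))
```

```text
14.9167 [ 0.56901    -0.30720745  0.13283449] 10.07379624182301 0.04179411791989123
[ 252  172   70   17 1086] [[ 0.6063 -0.3013  0.086 ]]
[253 232  67  14 915] [[ 0.5709 -0.3075  0.086 ]]
[292 336  30  53 911] [[ 0.4817 -0.3401  0.086 ]]
[[286.2 238.8]]
```

Emit:
apply_moves:
  steps: [0.2, 0, -3, 0, 0.2, 0, -5.5, 0, 0.2, 0, -7.4, 0, 0.2, 0, -7.4, 0, 0.2, 0, -7.4, 0]

```text
clock: 15.38
position: [0.5718, -0.3077, 0.0607]
ee_rot: [0.0, 0.996, 0.087, -0.0]
contact_force: [-0.9, -0.3, 1.1]
width: 0.0857
gripper_force: 0.0
```

Emit:
apply_moves:
  steps: [0, 0, 0, 0, 0, 0, 0, 0, 0, 0, 0, 0, 0, 0, 0, 0, 0, 0, 0, 0, 0, 0, 0, 0, 0, 0, 0, 0]
  jaw: 255
  newtons: 80

```text
clock: 15.97
position: [0.5727, -0.3085, 0.0622]
ee_rot: [0.001, 0.996, 0.087, 0.001]
contact_force: [-0.2, -0.1, 6.3]
width: 0.0378
gripper_force: 80.0
```

Emit:
apply_moves:
  steps: [0, 0, 4, 0, 0, 0, 8, 0, 0, 4, 11, 0, 0, 8, 11, -5, 0, 12, 11, -10, 0, 16, 11, -17, -1, 20, 11, -17, -3, 23, 11, -17]

```text
clock: 16.63
position: [0.5429, -0.0749, 0.1706]
ee_rot: [-0.0, 0.998, -0.061, 0.001]
contact_force: [0.4, 0.0, -0.7]
width: 0.0378
gripper_force: 81.7
```

Emit:
apply_moves:
  steps: [0, 0, 0, 0, 0, 0, 0, 0, 0, 0, 0, 0]

```text
clock: 16.88
position: [0.5421, -0.0778, 0.1708]
ee_rot: [0.0, 0.998, -0.061, 0.001]
contact_force: [0.2, -0.3, -0.8]
width: 0.0379
gripper_force: 81.7
```

```bash
cat >> h.py <<'E'
def peaks(g,c,pts,thr=2,n=4):
    uv=proj(c,pts).astype(np.float32)
    v=cv2.remap(g,uv[None,:,0],uv[None,:,1],cv2.INTER_LINEAR)[0];v=np.convolve(v,np.ones(3)/3,'same')
    d=np.gradient(v);return [(i,round(float(d[i]),1)) for i in range(6,len(d)-6) if abs(d[i])>thr and abs(d[i])==abs(d[i-n:i+n+1]).max()]
def gray(im): return cv2.GaussianBlur(cv2.cvtColor(im,cv2.COLOR_RGB2GRAY).astype(np.float32),(3,3),0)
E
python3 - <<'E'
from rig import *
from h import *
import pickle
s=get_state();c=calibration('wrist');im=get_image('wrist');T=rot(s['ee_rot'])
pickle.dump((c,im),open('w11.pkl','wb'))
p=s['position'];print(s['clock'],p,jig(p).round(1),np.degrees(np.arctan2(T[1,0],T[0,0])),np.abs(s['qd']).max(),s['width'])
g=gray(im)
# vertical pixel profile down the slip mid column, and edging
for u in (275,283,291):
    v=cv2.GaussianBlur(g[:,u:u+1],(1,3),0)[:,0];d=np.gradient(v)
    print(u,[(i,round(float(d[i]),1)) for i in range(130,345) if abs(d[i])>4 and abs(d[i])==abs(d[i-3:i+4]).max()])
for r in (240,260,280,300,315): 
    d=np.gradient(g[r]);print(r,[(i,round(float(d[i]),1)) for i in range(200,370) if abs(d[i])>4 and abs(d[i])==abs(d[i-3:i+4]).max()])
t=jig(p)[0]
for dx in(-5,0,5):print(dx,proj(c,[wj(t[0]+dx,t[1],p[2]-.0488),wj(t[0]+dx,t[1],p[2]+.0272)]).round(1).tolist())
E
```

```text
16.8833 [ 0.54208985 -0.07784704  0.17079902] [[-17.4 -48. ]] -6.951750233733531 0.02305162300542265 0.037877997992376004
275 [(144, -14.2), (168, 8.5), (178, -14.0), (189, 12.9), (204, -7.6), (304, 14.3), (323, 4.9)]
283 [(145, -14.4), (168, 8.1), (178, -14.1), (189, 13.0), (234, -13.9), (303, 13.8), (323, 6.0)]
291 [(149, 9.3), (168, -5.9), (178, -13.7), (189, 13.0), (234, -13.7), (303, 13.4), (323, 7.5)]
240 [(317, 18.9), (352, 8.7)]
260 [(244, -5.6), (321, 18.8), (351, 8.4)]
280 [(211, -22.2), (220, 9.5), (232, -10.5), (240, 11.5), (324, -7.8), (332, 9.8), (344, -8.0), (353, 22.3)]
300 [(200, -32.0), (213, 8.6), (227, -10.2), (236, 10.4), (329, -7.4), (337, 9.2), (351, -8.9), (364, 31.7)]
315 [(218, 20.6), (224, -21.8), (235, 25.9), (329, -21.4), (340, 22.2), (346, -20.3)]
-5 [[283.8, 247.3], [285.0, 323.8]]
0 [[283.8, 239.8], [285.1, 313.2]]
5 [[283.8, 232.1], [285.1, 302.3]]
```

Run:
```python
from h import *
import pickle
c,im=pickle.load(open('w11.pkl','rb'));g=gray(im)
for v in(145,149,168,178,189,204,234):print(v,jig(onz(c,[[283,v]],.056))[0].round(1),jig(onz(c,[[283,v]],.012))[0].round(1))
print(g[140:212,283].astype(int).tolist())
# same columns at side of slip
for y in (-90,-75,-62,-20,0,20,60,80):
    xs=np.arange(-50,12,.25)
    print(y,'top',[(float(xs[i]),d) for i,d in peaks(g,c,[wj(x,y,.056) for x in xs])],'base',[(float(xs[i]),d) for i,d in peaks(g,c,[wj(x,y,.012) for x in xs])])
```

```text
145 [ 31.8 -47.8] [ 26.6 -48. ]
149 [ 28.9 -47.8] [ 23.2 -48. ]
168 [ 14.5 -47.8] [  6.3 -48. ]
178 [  6.7 -47.8] [ -2.8 -48. ]
189 [ -2.  -47.8] [-13. -48.]
204 [-14.2 -47.8] [-27.3 -48. ]
234 [-39.7 -47.9] [-57.1 -48.1]
[148, 148, 147, 143, 131, 113, 99, 92, 91, 90, 90, 90, 89, 90, 90, 90, 90, 91, 92, 94, 97, 99, 103, 103, 99, 94, 92, 98, 108, 116, 120, 120, 121, 121, 122, 123, 121, 112, 95, 80, 71, 69, 69, 68, 68, 67, 66, 68, 76, 90, 105, 113, 116, 116, 116, 116, 117, 118, 118, 118, 117, 116, 116, 117, 119, 122, 124, 124, 124, 125, 124, 124]
-90 top [] base [(-13.5, -3.7), (-10.5, 3.6)]
-75 top [(-40.25, 2.4), (-2.25, -4.4), (5.5, 2.1)] base [(-13.25, -3.9), (-3.0, 4.3)]
-62 top [(-40.0, 5.1), (-2.25, -4.5), (7.0, 5.3)] base [(-13.25, -4.0), (-3.0, 4.4)]
-20 top [(-14.5, 2.2), (-1.75, -4.7), (7.0, 4.9)] base [(-13.25, -3.9), (-2.25, 4.3), (4.75, -2.5)]
0 top [(-14.5, 2.1), (-2.25, -4.9), (7.0, 5.0)] base [(-12.75, -4.1), (-2.25, 5.0)]
20 top [(-13.0, 3.2), (-1.75, -4.8), (7.0, 4.9)] base [(-27.75, 2.0), (-12.75, -4.0), (-2.5, 4.3), (1.25, -2.6)]
60 top [(-1.75, -4.9), (7.0, 5.3)] base [(-12.5, -4.1), (-2.25, 4.5)]
80 top [(-1.75, -4.5), (0.75, 3.1)] base [(-12.75, -4.3), (-2.25, 4.6)]
```

Emit:
apply_moves:
  steps: [0, 2, 0, 0, -0.1, 4, 0, 0, -0.1, 4.7, -2, 0, -0.1, 4.7, -4, 0, -0.1, 4.7, -5.4, 0, -0.1, 4.7, -5.4, 0, -0.1, 4.7, -5.4, 0, -0.1, 4.7, -5.4, 0]

```text
clock: 17.6
position: [0.5419, -0.0317, 0.117]
ee_rot: [0.0, 0.998, -0.062, 0.001]
contact_force: [0.4, 0.2, 1.0]
width: 0.0383
gripper_force: 81.7
```

Run:
```python
from rig import *
from h import *
import pickle
s=get_state();c=calibration('wrist');im=get_image('wrist')
pickle.dump((c,im),open('w12.pkl','wb'))
p=s['position'];print(s['clock'],p,jig(p).round(1),np.abs(s['qd']).max(),s['contact_force'])
g=gray(im)
for u in (272,282,292):
    v=cv2.GaussianBlur(g[:,u:u+1],(1,3),0)[:,0];d=np.gradient(v)
    print(u,[(i,round(float(d[i]),1),jig(onz(c,[[u,i]],.056))[0,0].round(1),jig(onz(c,[[u,i]],p[2]-.0515))[0,0].round(1)) for i in range(150,300) if abs(d[i])>3 and abs(d[i])==abs(d[i-3:i+4]).max()])
cv2.imwrite('pics/m12.png',cv2.convertScaleAbs(cv2.resize(im[150:350,150:416,::-1],(798,600),interpolation=cv2.INTER_CUBIC),alpha=1.6))
for r in (250,270,315):
    d=np.gradient(g[r]);print(r,[(i,round(float(d[i]),1)) for i in range(200,370) if abs(d[i])>4 and abs(d[i])==abs(d[i-3:i+4]).max()])
```

```text
17.6 [ 0.54187012 -0.03171691  0.11696986] [[-23.2  -2.3]] 0.01410321814583487 [0.43620745 0.22162937 0.96915773]
272 [(180, -6.9, np.float64(11.2), np.float64(13.3)), (185, -14.4, np.float64(8.1), np.float64(10.3)), (201, 13.9, np.float64(-2.1), np.float64(0.6)), (218, -6.4, np.float64(-13.4), np.float64(-10.1))]
282 [(185, -18.9, np.float64(8.1), np.float64(10.3)), (201, 13.3, np.float64(-2.1), np.float64(0.6)), (219, -6.7, np.float64(-14.0), np.float64(-10.8))]
292 [(150, 5.1, np.float64(29.4), np.float64(30.7)), (171, -5.6, np.float64(16.8), np.float64(18.6)), (185, -14.6, np.float64(8.1), np.float64(10.3)), (201, 13.1, np.float64(-2.2), np.float64(0.6)), (219, -6.5, np.float64(-14.1), np.float64(-10.8))]
250 [(213, -18.2), (345, 10.6)]
270 [(212, -17.3), (235, -10.3), (241, 12.9), (323, -9.4), (329, 11.2), (340, 4.2), (346, 10.7)]
315 [(218, 21.7), (224, -22.2), (235, 27.0), (329, -22.1), (340, 23.3), (346, -21.3)]
```

Emit:
apply_moves:
  steps: [0, 0.1, -0.8, 0, 0.1, 0.1, -1.6, 0, 0.2, 0.1, -2.4, 0, 0.3, 0.1, -3.2, 0, 0.4, 0.1, -4, 0, 0.4, 0.1, -4, 0, 0.4, 0.1, -4, 0]

```text
clock: 18.23
position: [0.5442, -0.0295, 0.0754]
ee_rot: [-0.0, 0.998, -0.061, -0.001]
contact_force: [-0.5, 0.6, -0.2]
width: 0.0381
gripper_force: 81.7
```

Emit:
apply_moves:
  steps: [0.1, 0, 0, 0, 0.1, 0, -0.3, 0, 0.1, 0, -0.6, 0, 0.1, 0, -0.8, 0, 0.1, 0, -0.9, 0, 0.1, 0, -0.9, 0]

```text
clock: 18.73
position: [0.5454, -0.0296, 0.0671]
ee_rot: [0.0, 0.998, -0.061, -0.0]
contact_force: [0.3, -0.5, -0.4]
width: 0.0381
gripper_force: 81.7
```

Emit:
apply_moves:
  steps: [0, 0, -0.1, 0, 0, 0, -0.2, 0, 0, 0, -0.3, 0, 0, 0, -0.4, 0, 0, 0, -0.4, 0]

```text
clock: 19.15
position: [0.546, -0.0297, 0.0641]
ee_rot: [0.0, 0.998, -0.061, 0.0]
contact_force: [-0.7, -0.6, 5.7]
width: 0.0382
gripper_force: 82.4
```

The slip stands on the base with no resistance on the way down. I'll press it gently along +x to take the edging nearly home, then let go.

Emit:
apply_moves:
  steps: [0, 0, 0.2, 0, 0.1, 0, 0.2, 0, 0.2, 0, 0.2, 0, 0.3, 0, 0.2, 0, 0.4, -0.05, 0.2, 0, 0.4, -0.05, 0.2, 0, 0.4, -0.05, 0.2, 0]

```text
clock: 19.73
position: [0.5497, -0.0302, 0.0652]
ee_rot: [0.0, 0.998, -0.061, -0.0]
contact_force: [-0.5, 0.7, 0.1]
width: 0.0382
gripper_force: 81.7
```

Emit:
apply_moves:
  steps: [0, 0, -0.1, 0, 0, 0, -0.2, 0, 0, 0, -0.2, 0]

```text
clock: 19.98
position: [0.55, -0.0302, 0.0641]
ee_rot: [0.0, 0.998, -0.061, 0.0]
contact_force: [-0.7, -0.0, 5.6]
width: 0.0382
gripper_force: 82.4
```

Emit:
apply_moves:
  steps: [0, 0, 0, 0, 0, 0, 0, 0, 0, 0, 0, 0, 0, 0, 0, 0, 0, 0, 0, 0, 0, 0, 0, 0]
  jaw: 0

```text
clock: 20.48
position: [0.5496, -0.0301, 0.0632]
ee_rot: [0.0, 0.998, -0.061, -0.0]
contact_force: [-0.5, -0.1, -0.5]
width: 0.0853
gripper_force: 0.0
```

Emit:
apply_moves:
  steps: [0, 0, 2, 0, 0, 0, 4, 0, -1, 0, 7, 0, -3, 0, 10, 0, -5, 0, 12, 0, -6, 0, 12, 0, -6, 0, 12, 0, -6, 0, 12, 0]

```text
clock: 21.15
position: [0.4893, -0.0301, 0.1829]
ee_rot: [-0.0, 0.998, -0.061, 0.0]
contact_force: [0.2, 0.4, -0.0]
width: 0.0855
gripper_force: 0.0
```

Run:
```python
from rig import *
from h import *
import pickle
s=get_state();c=calibration('wrist');im=get_image('wrist')
pickle.dump((c,im),open('w13.pkl','wb'))
p=s['position'];print(s['clock'],p,jig(p).round(1),np.abs(s['qd']).max(),s['contact_force'],s['width'])
g=gray(im)
for z in(.056,.088):
  for y in (-80,-60,-10,0,10,60,80):
    xs=np.arange(-50,12,.25)
    print(z,y,[(float(xs[i]),d) for i,d in peaks(g,c,[wj(x,y,z) for x in xs])])
ys=np.arange(-40,40,.25);print('y',[(float(ys[i]),d) for i,d in peaks(g,c,[wj(-18,y,.088) for y in ys],3)])
b=cv2.convertScaleAbs(im[...,::-1],alpha=1.4)
cv2.imwrite('pics/m13.png',cv2.resize(b[60:270,140:420],(800,600),interpolation=cv2.INTER_CUBIC))
```

```text
21.15 [ 0.48928885 -0.03006406  0.18287326] [[-75.6  -7. ]] 0.03237517513319179 [ 0.18295867  0.41425734 -0.00842836] 0.08546686404375305
0.056 -80 [(-13.5, -2.1)]
0.056 -60 [(-1.75, -2.0), (0.0, 2.9)]
0.056 -10 [(-25.75, 3.8), (-15.25, -4.8), (-12.5, 4.0), (0.0, 2.8)]
0.056 0 [(-25.75, 4.1), (-15.25, -4.9), (-12.5, 3.9), (-1.5, -2.4), (0.25, 3.3)]
0.056 10 [(-26.0, 4.8), (-15.25, -5.3), (-12.5, 3.9), (0.25, 2.7), (8.5, -3.3)]
0.056 60 [(0.25, 2.7), (4.5, 2.7)]
0.056 80 [(-13.0, -2.4), (-1.25, -2.8)]
0.088 -80 []
0.088 -60 [(-11.5, -2.2), (-1.25, -2.0), (0.5, 3.2), (8.75, 2.4)]
0.088 -10 [(-22.25, 4.4), (-13.0, -5.4), (-10.5, 4.4), (-1.0, -2.0), (0.5, 3.0)]
0.088 0 [(-22.25, 4.9), (-13.0, -5.6), (-10.5, 4.5), (-1.0, -2.6), (0.75, 3.5), (3.25, 2.6)]
0.088 10 [(-22.25, 4.7), (-13.0, -5.6), (-10.5, 4.1), (-1.0, -2.3), (0.75, 3.0), (5.5, -2.2)]
0.088 60 [(-0.75, -2.6)]
0.088 80 []
y [(-27.5, -3.3), (-22.5, 3.3), (21.0, -4.6), (26.0, 4.5)]
```

View pics/m13.png

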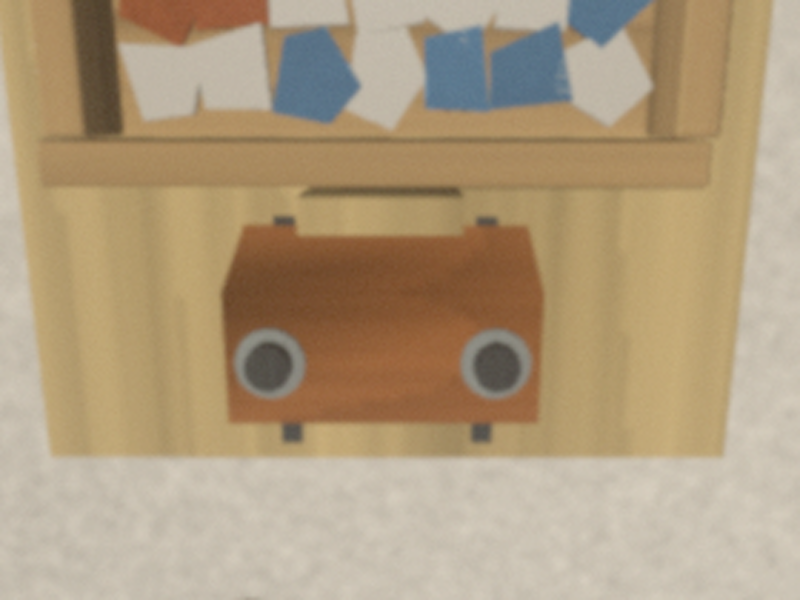

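The slip stands upright behind the edging, with its top band at crop (380,215). Its top face spans x=-22.2 to -13.0 and is centred in y. The edging is nearly home, with its front at about -13.3. Now for the wedge, which sits in the caddy at about (0.464,-0.327).

Emit:
apply_moves:
  steps: [-1, -4, 0, 0, -2.6, -8, 0, 5, -2.6, -12, 0, 10, -2.6, -16, 0, 17, -2.6, -20, 0, 17, -2.6, -24, 0, 17, -2.6, -28, -2, 17, -2.6, -29.6, -4, 17]
  newtons: 120

```text
clock: 21.87
position: [0.4652, -0.3324, 0.1425]
ee_rot: [0.002, 0.996, 0.086, 0.001]
contact_force: [0.9, -0.2, -0.3]
width: 0.0856
gripper_force: 0.0
```

Emit:
apply_moves:
  steps: [0, 0, -1, 0, 0, 0, -1, 0, 0, 0, -1, 0]

```text
clock: 22.12
position: [0.4633, -0.325, 0.1315]
ee_rot: [-0.002, 0.996, 0.087, -0.001]
contact_force: [0.8, 0.7, 0.3]
width: 0.0853
gripper_force: 0.0
```

Run:
```python
from rig import *
from h import *
import pickle
s=get_state();c=calibration('wrist');im=get_image('wrist');T=rot(s['ee_rot'])
pickle.dump((c,im),open('w14.pkl','wb'))
p=s['position'];print(s['clock'],p,np.degrees(np.arctan2(T[1,0],T[0,0])),np.abs(s['qd']).max())
g=gray(im);o=np.array([.4793,-.3237]);a=np.radians(10.05);x=np.array([np.cos(a),np.sin(a)]);y=np.array([-x[1],x[0]])
ts=np.arange(-60,30,.5)
for k in(-15,0,15):print('x',[(float(ts[i]),d) for i,d in peaks(g,c,[[*(o+x*t/1e3+y*k/1e3),.088] for t in ts],1.5)])
for k in(-30,-20,-10):print('y',[(float(ts[i]),d) for i,d in peaks(g,c,[[*(o+x*k/1e3+y*t/1e3),.088] for t in np.arange(-45,45,.5)],1.5)] and [(float(np.arange(-45,45,.5)[i]),d) for i,d in peaks(g,c,[[*(o+x*k/1e3+y*t/1e3),.088] for t in np.arange(-45,45,.5)],1.5)])
print('tcp in wedge frame',(p[:2]-o)@x*1000,(p[:2]-o)@y*1000)
```

```text
22.1167 [ 0.46326894 -0.32501812  0.13146036] 9.994326485941617 0.03865064163341893
x [(-38.0, -7.9), (12.5, -2.0), (15.5, 1.5)]
x [(-38.0, -10.7)]
x [(-38.0, -12.7)]
y [(-25.0, -6.2), (25.0, 15.8)]
y [(-25.0, -7.1), (25.0, 14.8)]
y [(-25.0, -6.9), (25.0, 15.6), (35.5, 1.6)]
tcp in wedge frame -16.01510171245608 1.4996505377598497
```

Emit:
apply_moves:
  steps: [0, -0.15, -3, 0, 0, -0.15, -6, 0, 0, -0.15, -7.3, 0, 0, -0.15, -7.3, 0, 0, -0.15, -7.3, 0]

```text
clock: 22.58
position: [0.4643, -0.3267, 0.061]
ee_rot: [0.0, 0.996, 0.088, 0.0]
contact_force: [0.4, -0.7, 0.1]
width: 0.0852
gripper_force: 0.0
```

Emit:
apply_moves:
  steps: [0, 0, 0, 0, 0, 0, 0, 0, 0, 0, 0, 0, 0, 0, 0, 0, 0, 0, 0, 0, 0, 0, 0, 0, 0, 0, 0, 0]
  jaw: 255
  newtons: 120

```text
clock: 23.17
position: [0.4648, -0.3286, 0.0625]
ee_rot: [0.001, 0.996, 0.087, 0.001]
contact_force: [-0.4, -0.1, 6.3]
width: 0.0477
gripper_force: 124.2
```

Emit:
apply_moves:
  steps: [0, 0, 4, 0, 0, 0, 8, 0, 0, 0, 11, 0, 0.5, 4, 12, 0, 1, 8, 12, -6, 2, 12, 12, -12, 3, 16, 12, -17, 4, 20, 12, -17]

```text
clock: 23.83
position: [0.5038, -0.1261, 0.1814]
ee_rot: [0.0, 0.998, -0.063, 0.001]
contact_force: [0.8, 0.0, -0.4]
width: 0.0478
gripper_force: 123.9
```

Emit:
apply_moves:
  steps: [0.3, 4, 0, 0, 0.5, 7, 0, 0, 0.5, 9, 0, 0, 0.5, 9, 0, 0, 0.5, 9, 0, 0, 0.5, 9, 0, 0]

```text
clock: 24.33
position: [0.5089, -0.0383, 0.1808]
ee_rot: [0.001, 0.998, -0.061, 0.001]
contact_force: [0.9, -0.8, -0.6]
width: 0.0478
gripper_force: 124.0
```

Run:
```python
from rig import *
from h import *
import pickle
s=get_state();c=calibration('wrist');im=get_image('wrist');T=rot(s['ee_rot'])
pickle.dump((c,im),open('w15.pkl','wb'))
p=s['position'];print(s['clock'],p,jig(p).round(1),np.degrees(np.arctan2(T[1,0],T[0,0])),np.abs(s['qd']).max(),s['width'])
g=gray(im);t=jig(p)[0]
for u in (265,285,300):
    v=cv2.GaussianBlur(g[:,u:u+1],(1,3),0)[:,0];d=np.gradient(v)
    print(u,[(i,round(float(d[i]),1)) for i in range(130,400) if abs(d[i])>3 and abs(d[i])==abs(d[i-3:i+4]).max()])
for h in(.046,.048,.050,.052):print(h,[proj(c,[wj(t[0]+15,t[1],p[2]-h),wj(t[0]+15,t[1],p[2]-h+.078)]).round(1).tolist(),proj(c,[wj(t[0]+17,t[1],p[2]-h),wj(t[0]+17,t[1],p[2]-h+.078)]).round(1).tolist()])
```

```text
24.3333 [ 0.5088738  -0.03825446  0.18080077] [[-55.2 -12.8]] -6.9836700023124845 0.02112284498155645 0.04775539948460213
265 [(132, -14.0), (137, 13.3), (152, -10.7), (159, 14.0), (172, -14.6), (358, 17.3), (392, -30.9)]
285 [(132, -13.9), (137, 13.4), (152, -11.7), (159, 13.7), (172, -11.3), (358, 15.4), (395, -29.0)]
300 [(132, -13.7), (137, 13.3), (159, -9.0), (202, 6.9), (207, -11.3), (215, 4.7), (358, 15.0), (392, -29.4)]
0.046 [[[283.9, 217.9], [285.3, 286.1]], [[283.9, 214.7], [285.3, 281.3]]]
0.048 [[[283.8, 216.8], [285.3, 283.4]], [[283.8, 213.6], [285.3, 278.6]]]
0.05 [[[283.8, 215.8], [285.2, 280.7]], [[283.8, 212.6], [285.2, 276.0]]]
0.052 [[[283.8, 214.7], [285.2, 278.1]], [[283.8, 211.6], [285.2, 273.5]]]
```

Run:
```python
from h import *
import pickle
c,im=pickle.load(open('w15.pkl','rb'));g=gray(im);z=.1808;t=-55.2
for h in(.050,.0525):
    for v in(202,207,215,270,275,280,285,358): print(h,v,'tip plane',(jig(onz(c,[[285,v]],z-h))[0,0]-t).round(1),'head plane',(jig(onz(c,[[285,v]],z-h+.078))[0,0]-t).round(1))
print(im[200:300:2,285].tolist())
for r in(240,320,350): 
    d=np.gradient(g[r]);print(r,[(i,round(float(d[i]),1)) for i in range(200,370) if abs(d[i])>4 and abs(d[i])==abs(d[i-3:i+4]).max()])
print('head y', [jig(onz(c,[[u,350]],z+.0255))[0,1].round(1) for u in (224,346)])
```

```text
0.05 202 tip plane 23.6 head plane 46.3
0.05 207 tip plane 20.5 head plane 44.4
0.05 215 tip plane 15.5 head plane 41.5
0.05 270 tip plane -21.2 head plane 19.6
0.05 275 tip plane -24.7 head plane 17.5
0.05 280 tip plane -28.3 head plane 15.3
0.05 285 tip plane -31.9 head plane 13.2
0.05 358 tip plane -89.4 head plane -21.1
0.0525 202 tip plane 22.9 head plane 45.6
0.0525 207 tip plane 19.8 head plane 43.7
0.0525 215 tip plane 14.7 head plane 40.6
0.0525 270 tip plane -22.5 head plane 18.3
0.0525 275 tip plane -26.1 head plane 16.1
0.0525 280 tip plane -29.7 head plane 13.9
0.0525 285 tip plane -33.4 head plane 11.7
0.0525 358 tip plane -91.6 head plane -23.3
[[119, 78, 47], [124, 81, 51], [123, 81, 48], [123, 81, 48], [123, 82, 48], [125, 80, 47], [126, 82, 48], [122, 81, 48], [105, 82, 54], [99, 78, 53], [97, 77, 53], [96, 76, 52], [93, 75, 50], [88, 71, 47], [91, 73, 51], [87, 69, 47], [83, 68, 47], [82, 66, 45], [80, 66, 43], [80, 64, 43], [79, 62, 43], [81, 65, 44], [83, 67, 46], [83, 67, 44], [86, 69, 47], [84, 66, 43], [89, 70, 48], [91, 72, 49], [94, 76, 51], [95, 77, 51], [95, 78, 52], [98, 79, 54], [98, 80, 54], [98, 78, 53], [98, 80, 54], [99, 79, 52], [100, 81, 55], [101, 81, 54], [102, 83, 55], [104, 85, 56], [106, 87, 59], [106, 86, 58], [109, 88, 60], [107, 87, 59], [107, 87, 58], [109, 90, 60], [109, 88, 59], [109, 89, 60], [111, 90, 61], [111, 91, 62]]
240 [(232, -14.6), (332, 13.3)]
320 [(204, 23.8), (210, -23.0), (223, 10.8), (341, -23.1), (354, 23.7), (360, -24.6)]
350 [(220, 21.0), (344, -28.8)]
head y [np.float64(12.8), np.float64(-38.5)]
```

Emit:
apply_moves:
  steps: [1, 0.6, 0, 0, 1.6, 1.1, 0, 0, 1.6, 1.1, -1, 0, 1.6, 1.1, -2, 0, 1.6, 1.1, -3.3, 0, 1.6, 1.1, -3.3, 0, 1.6, 1.1, -3.3, 0]

```text
clock: 24.97
position: [0.5234, -0.0267, 0.1458]
ee_rot: [-0.0, 0.998, -0.061, -0.002]
contact_force: [0.1, 0.4, 0.1]
width: 0.048
gripper_force: 123.9
```

Run:
```python
from rig import *
from h import *
import pickle
for k in range(3):
    s=get_state();c=calibration('wrist');im=get_image('wrist');p=s['position'];print(s['clock'],p,jig(p).round(1),s['contact_force'].round(1))
pickle.dump((c,im),open('w16.pkl','wb'))
g=gray(im);t=jig(p)[0]
for u in (270,285,300):
    v=cv2.GaussianBlur(g[:,u:u+1],(1,3),0)[:,0];d=np.gradient(v)
    print(u,[(i,round(float(d[i]),1)) for i in range(130,400) if abs(d[i])>2.5 and abs(d[i])==abs(d[i-3:i+4]).max()])
print('slip top edges',proj(c,[wj(-13,0,.088),wj(-22.2,0,.088)])[:,1],'edging',proj(c,[wj(-1.2,0,.056),wj(-13.2,0,.056)])[:,1],'tip',proj(c,[wj(t[0]+14.6,0,p[2]-.0525)]))
```

```text
24.9667 [ 0.52344318 -0.02665713  0.14579834] [[-42.1   0.5]] [0.1 0.4 0.1]
25.0167 [ 0.52420772 -0.02676609  0.1466739 ] [[-41.4   0.5]] [ 0.2 -0.1  0. ]
25.0667 [ 0.52467235 -0.02681229  0.14727253] [[-40.9   0.5]] [ 0.2 -0.4 -0.1]
270 [(131, -5.2), (142, 11.5), (154, -13.8), (163, 12.7), (179, -10.2), (191, 15.0), (205, -15.9), (215, 5.3), (358, 17.0), (393, -30.0)]
285 [(153, -16.9), (163, 12.8), (179, -10.1), (191, 14.4), (205, -14.2), (215, 2.7), (358, 16.4), (395, -31.2)]
300 [(131, 3.3), (135, -3.6), (145, 7.5), (154, -13.9), (163, 12.8), (179, -10.8), (191, 14.1), (205, -12.1), (358, 16.4), (392, -30.3)]
slip top edges [190.98127633 205.34681693] edging [162.85490311 179.88226882] tip [[284.68477212 215.04470723]]
```

Emit:
apply_moves:
  steps: [0, 0, -1, 0, 0, 0, -2, 0, 0.1, 0, -3, 0, 0.1, 0, -4, 0, 0.1, 0, -4.4, 0, 0.1, 0, -4.4, 0]

```text
clock: 25.62
position: [0.5247, -0.0265, 0.1016]
ee_rot: [-0.0, 0.998, -0.061, -0.002]
contact_force: [0.2, 0.4, -1.5]
width: 0.0479
gripper_force: 123.9
```

Emit:
apply_moves:
  steps: [0.2, 0, -0.3, 0, 0.3, 0, -0.6, 0, 0.4, 0, -0.9, 0, 0.45, -0.05, -1.2, 0, 0.45, -0.05, -1.2, 0]

```text
clock: 26.03
position: [0.5298, -0.0271, 0.0907]
ee_rot: [-0.0, 0.998, -0.061, -0.001]
contact_force: [-0.7, -0.6, -1.7]
width: 0.0482
gripper_force: 123.9
```

Emit:
apply_moves:
  steps: [0, 0, -0.2, 0, 0.05, 0, -0.4, 0, 0.1, 0, -0.5, 0, 0.1, 0, -0.5, 0]

```text
clock: 26.37
position: [0.5302, -0.027, 0.0859]
ee_rot: [-0.0, 0.998, -0.061, -0.001]
contact_force: [-3.1, 0.4, -1.2]
width: 0.048
gripper_force: 123.9
```

Emit:
apply_moves:
  steps: [0, 0, -0.1, 0, 0, 0, -0.2, 0, 0, 0, -0.3, 0, 0, 0, -0.3, 0]

```text
clock: 26.7
position: [0.5304, -0.027, 0.0833]
ee_rot: [-0.0, 0.998, -0.061, -0.001]
contact_force: [-4.6, 1.2, 2.1]
width: 0.0476
gripper_force: 124.4
```

Emit:
apply_moves:
  steps: [0, 0, -0.1, 0, 0, 0, -0.2, 0, 0, 0, -0.3, 0, 0, 0, -0.3, 0]

```text
clock: 27.03
position: [0.5307, -0.027, 0.0828]
ee_rot: [0.0, 0.998, -0.061, -0.0]
contact_force: [-7.8, 0.5, 19.5]
width: 0.0482
gripper_force: 126.5
```

Emit:
apply_moves:
  steps: [0, 0, -0.1, 0, 0, 0, -0.2, 0, 0, 0, -0.3, 0, 0, 0, -0.4, 0, 0, 0, -0.4, 0]

```text
clock: 27.45
position: [0.5309, -0.0271, 0.0826]
ee_rot: [0.0, 0.998, -0.061, 0.001]
contact_force: [-15.4, 2.2, 43.4]
width: 0.0482
gripper_force: 129.5
```

Run:
```python
from rig import *
from h import *
import pickle
s=get_state();c=calibration('wrist');im=get_image('wrist');p=s['position'];T=rot(s['ee_rot'])
print(s['clock'],p,jig(p).round(1),s['contact_force'].round(1),T[2].round(3))
pickle.dump((c,im),open('w17.pkl','wb'))
g=gray(im);xs=np.arange(-30,12,.25)
for z in (.056,.088):
  for y in (-85,-70,-40,-10,0,10,40,70,83):
    print(z,y,[(float(xs[i]),d) for i,d in peaks(g,c,[wj(x,y,z) for x in xs])])
ys=np.arange(-100,100,.5);print('edging ends',[(float(ys[i]),d) for i,d in peaks(g,c,[wj(-6,y,.056) for y in ys],3)])
```

```text
27.45 [ 0.53086321 -0.02705247  0.08259523] [[-34.7   1. ]] [-15.4   2.2  43.4] [ 0.002  0.    -1.   ]
0.056 -85 [(-12.25, -2.2), (-1.0, -2.6), (0.5, 2.9)]
0.056 -70 [(-12.0, -3.2), (-0.5, -6.5), (4.5, 4.9)]
0.056 -40 [(-0.25, -6.5), (7.5, 8.1)]
0.056 -10 [(-25.5, -7.1), (-12.0, 6.4), (-0.25, -6.5), (7.5, 8.0)]
0.056 0 [(-25.25, -7.6), (-12.0, 5.8), (-0.25, -6.6), (7.75, 9.5)]
0.056 10 [(-25.25, -7.9), (-11.75, 5.4), (-0.25, -6.7), (7.75, 8.1)]
0.056 40 [(-22.75, 2.6), (-12.0, -2.9), (0.0, -6.8), (7.75, 7.9)]
0.056 70 [(-12.0, -2.4), (0.0, -6.8)]
0.056 83 [(-12.0, -2.1), (-0.5, -3.4), (1.0, 3.8)]
0.088 -85 []
0.088 -70 [(-1.25, -2.2)]
0.088 -40 [(-1.5, -2.9), (8.25, -7.8)]
0.088 -10 [(-21.25, 4.3), (-12.0, -8.4), (-1.25, 7.6), (8.25, -8.0)]
0.088 0 [(-21.25, 7.4), (-12.0, -9.1), (-1.25, 7.0), (8.25, -7.8)]
0.088 10 [(-21.25, 9.1), (-12.0, -8.9), (-1.0, 6.3), (8.25, -7.9)]
0.088 40 [(-1.25, -4.1), (8.25, -7.9)]
0.088 70 [(-1.25, -2.6), (9.25, 4.5)]
0.088 83 []
edging ends [(-90.5, -6.5), (-87.0, -3.9), (92.5, 9.8)]
```

Emit:
apply_moves:
  steps: [0, 0, -0.05, 0, 0, 0, -0.05, 0, 0, 0, -0.05, 0, 0, 0, -0.05, 0, 0, 0, -0.05, 0, 0, 0, -0.05, 0]

```text
clock: 28.0
position: [0.5309, -0.027, 0.0826]
ee_rot: [0.0, 0.998, -0.061, 0.001]
contact_force: [-15.5, 2.0, 46.7]
width: 0.0476
gripper_force: 129.6
```

Run:
```python
from rig import *
s=get_state();f=s['contact_force'];print(s['clock'],s['position'],f,s['gripper_force'])
if 35<f[2]<70: print(sign_off())
```

```text
28.0 [ 0.53087715 -0.02703737  0.08258604] [-15.5141173    1.99573312  46.69683874] 129.61437106132507
the job is handed in; nothing more can be done
None
```

The job is handed in at 28 s with the edging tight and in line against the tray behind one slip, and the gripped wedge pressed down at about 47 N; a first slip had tipped the edging, so I stood it back up, used a second slip, and left the first lying on the table clear of the jig.

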